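Put the markers and the glue stick back in the desk caddy

TASK

Tidy the stamping table: stand the two red-capped markers, caps up, in the two narrow outer wells of the dark desk caddy, one in each, and the glue stick, cap up, in the wide middle well, so that each stands right down in its well. Leave the stamps, ink pad, candle jar and pestle around them where they are.

Things in the scene. Friction and masses are not known exactly. Their poses are not given: they have to be found in the camera images.
- caddy: dark wooden desk caddy, a block fixed to the table, 56 (x) x 136 (y) x 80 mm, on a base plate of 62 x 142 x 6 mm; three wells in a row along its y axis, round, straight, open at the top, 70 mm deep (their floor is 10 mm over the table). Origin: centre of its underside; z up. Its yaw varies by up to 0.35 rad either way. Around it: a raised kraft-covered board, roughly 25 mm high, on the right of the table, and a tall glass vase at the back left.
- well_left (a point): centre of the mouth (80 mm over the table) of the narrow outer well on the caddy's +y side, 44 mm from the middle well; 24 mm diameter
- well_middle (a point): centre of the mouth (80 mm over the table) of the wide middle well; 34 mm diameter
- well_right (a point): centre of the mouth (80 mm over the table) of the narrow outer well on the caddy's -y side, 44 mm from the middle well; 24 mm diameter
- marker_1: marker pen with a white barrel and a red cap, lying on the table in front of the caddy, its foot pointing somewhere to the robot's left (0.65 to 1.9 rad from straight ahead); 135 mm long, 16 to 17 mm thick, 30 g. Its origin is the middle of its length on the side that faces down as it lies (8 mm from its axis); its own -y axis points along the pen to the foot (the plain white end), +y to the red-capped end; z points up as it lies.
- marker_1_foot (a point): centre of the plain white end face of marker_1, the end that goes down, 68 mm from its middle
- marker_2: second marker, the same as marker_1, also lying in front of the caddy with its foot somewhere to the left, well to one side of marker_1 (which of them is on the left varies); 135 mm long, 16 to 17 mm thick, 30 g. Its origin is the middle of its length on the side that faces down as it lies (8 mm from its axis); its own -y axis points along the pen to the foot (the plain white end), +y to the red-capped end; z points up as it lies.
- marker_2_foot (a point): centre of the plain white end face of marker_2, the end that goes down, 68 mm from its middle
- glue_stick: round pale green glue stick standing upright on the table, cap up, 27 mm diameter, 87 mm high, 40 g. Origin: centre of its foot; z up along it.
- handle_stamp: wooden rubber stamp with a turned knob handle, 35 x 43 x 74 mm, standing to one side of the caddy, with the glue stick on the other side (which is where varies); to be left alone. Origin: centre of its underside.
- block_stamp: small wooden block stamp, 28 x 34 x 20 mm; to be left alone. Origin: centre of its underside.
- candle_jar: amber jar with black lid, 60 mm diameter, 66 mm high; to be left alone. Origin: centre of its underside.
- ink_pad: flat black ink pad, 54 x 72 x 12 mm; to be left alone. Origin: centre of its underside.
- pestle_white: white stoneware pestle lying on the table, 124 mm long, 23 mm thick; to be left alone. Origin: middle of its underside.

How it is judged:
By the outcome, as a careful person would: the job done as asked, in the order asked, and still so for the second after the job is handed in, with the robot touching nothing.
It also fails if it takes over 72 s, if anything falls off the work surface, if the arm or the gripper's body presses on something with over 40 N, if the wrist force passes 120 N, or if a joint passes its speed limit or range.

ROBOT

A 6-joint arm with a two-finger parallel gripper is mounted at the origin on a cart in front of the work surface, level with it; the furniture and walls round the work are solid. World frame = base frame: x ahead of the robot, y to its left, z up, the work surface at z = 0. Lengths are in mm, angles in rad, forces in N, time in s.
With the tool pointing down it reaches from about 400 to 925 mm from the base axis. Payload 12.5 kg.
Tool frame: the origin (TCP) lies midway between the tips of the shut fingers; the grasp point (between the pads) lies 19 mm behind it; z points along the fingers, y is the line along which they close (so a half turn about z gives the same grasp; the last joint's range is limited). The gripper opens to 95 mm and grips with 3 to 60 N. Pads are 20 mm wide; open, the fingers measure 119 mm over their backs; the gripper's body (75 mm by 180 mm) begins 59 mm behind the grasp point.
Start: joints at [-1.412, 0.491, 1.559, -0, 1.092, -0.106], TCP at [163.595, -603.227, 214.661] pointing down, gripper open.
Joint ranges: [-3.1, 3.1], [-0.84, 2.19], [0.05, 2.79], [-1.13, 4.28], [0.06, 2.93], [-2.69, 2.69]. Speed limits (rad/s): [2.22, 2.22, 2.79, 3.14, 3.14, 3.14].

INTERFACE

Orientations are given as [roll, pitch, yaw] about the fixed x, y, z axes, in that order (R = Rz(yaw) Ry(pitch) Rx(roll)).
In Python, from cell import env gives the robot as it stands.
- The arm moves only by the tool arm_command, never from a script. Its argument "targets" is a list of rows, each a list of 5 numbers: the shift along the tool's x, y, z in mm, then the turn about the tool's z in degrees, then the opening, from 0 (shut) to 1 (fully open). In form: [[tx, ty, tz, roll, fingers], ...]. A call has 1 to 5 rows; each row is the pose to reach, as a shift and turn from the pose commanded when the call began, along the tool's axes at that moment; what a row does not reach only later rows make up. A row lasts 1/10 s, in which the tool goes at most 50 mm and 8.59 degrees, less where a joint would pass 70% of its speed; a pose out of reach is approached as far as the arm can. A call with a gripper value outside its range is refused whole. The fingers move at their own pace and stop on an object; the grip force is fixed at half the most. Time passes only in rows, so rows that repeat a pose let the fingers close. It gives the time, the measured TCP pose, the force, the opening and the grip force at its end, in the units of the state.
- env.state(): the state, without advancing time (a new reading comes with each control period).
- env.read_camera(name): name is "scene" or "top" or "wrist"; returns a dict with "frame" (400x640x3 uint8, red, green, blue), "vertical_fov" (degrees; the focal length in pixels is half the picture's height over the tangent of half this angle, whatever the lens; pixels are square), "cx", "cy" (the principal point, pixels), "world_from_camera" (4x4, takes a point from camera to world coordinates); the wrist camera has in their place "hand_eye" (4x4, takes a point from camera to tool coordinates, whose origin is the TCP and whose axes are the flange's). Camera axes: x right, y down, z forward; pixel columns grow to the right and rows downward; lengths in mm; the calibration is good to about 2 mm. A picture is of the moment at which its call begins: read the wrist's pose just before it. There is no depth.
- env.job_done(): hands the job in; it is judged then, once.
The state is a dict: "t": time; "joints": joint angles; "qvel": joint speeds; "tau": joint torques, N m; "eef_pos": TCP position; "tcp_rot": TCP orientation; "ft_force": force on the tool from outside, world axes, zero at the start; "moment": the same for the moment, N m; "opening": opening from 0.0 (shut) to 1.0 (fully open); "grip_force": force on a finger pad.
Only numpy, scipy, OpenCV 4.12 (cv2) and the standard library are available. Lean on these libraries where they do the work, as an engineer would, in place of code of your own. Each camera call takes 0.05 s, during which the arm holds its last target. There are 200 camera calls.

## Working session

There is one attempt and no reset: what is moved stays moved. The work goes in short steps, Python scripts to look and compute and a tool call to move; the robot and the scene stay as the last step left them, time stands still between calls to the robot, and variables do not carry over. Pictures are saved under pics/ and viewed, at most 10 in all, crops included, and the job is handed in when it is done.

Besides the shell and the picture viewer there is one more tool, called after "Request:" by a JSON object that holds its "method" and its "body", one argument or row to a line. arm_command: Moves the arm, as the interface text tells. Its arguments: {"type":"object","properties":{"targets":{"type":"array","items":{"type":"array","items":{"type":"number"}}}},"required":["targets"]}

```bash
mkdir -p pics; ls; cat > h.py <<'E'
import numpy as np, cv2
from cell import env
def ray(c,u,v,W=None):
    f=200/np.tan(np.radians(c["vertical_fov"]/2)); W=c["world_from_camera"] if W is None else W
    W=np.array(W); d=W[:3,:3]@np.array([(u-c["cx"])/f,(v-c["cy"])/f,1]); return W[:3,3],d
def onz(c,u,v,z,W=None):
    o,d=ray(c,u,v,W); return o+d*(z-o[2])/d[2]
def save(n,c,up=None): cv2.imwrite(f"pics/{n}.png",cv2.cvtColor(c["frame"],cv2.COLOR_RGB2BGR))
def blobs(c,lo,hi,amin=40):
    m=cv2.inRange(cv2.cvtColor(c["frame"],cv2.COLOR_RGB2HSV),np.array(lo),np.array(hi))
    n,l,s,ce=cv2.connectedComponentsWithStats(m); return l,[(i,*s[i],*ce[i]) for i in range(1,n) if s[i][4]>=amin]
E
python3 - <<'E'
from h import *
print(env.state())
for n in("top","scene"):
    c=env.read_camera(n); save(n+"0",c); print(n,c["vertical_fov"],c["cx"],c["cy"],np.round(c["world_from_camera"],3).tolist()); np.savez(n+"0.npz",**c)
    print([tuple(np.round(b,1)) for b in blobs(c,(0,130,80),(8,255,255))[1]+blobs(c,(172,130,80),(180,255,255))[1]])
E
```

```text
pics
{'t': 0.0, 'joints': array([-1.41160729e+00,  4.91567655e-01,  1.55948079e+00, -2.07792351e-06,
        1.09166847e+00, -1.05604984e-01]), 'qvel': array([-0.00119482, -0.00077517,  0.00176853,  0.00081683,  0.00093981,
       -0.00081713]), 'tau': array([ 3.71142247e-03, -6.12636638e+01, -2.58177102e+01,  6.93826843e-02,
        4.82260936e-02, -6.53404823e-05]), 'eef_pos': array([ 163.54746826, -602.96228529,  214.04591903]), 'tcp_rot': array([-3.14047445e+00, -1.16675139e-04,  2.64794910e-01]), 'ft_force': array([ 0.23946833, -0.9904412 ,  0.30684383]), 'moment': array([ 0.02948888, -0.02564814,  0.03747584]), 'grip_force': 0.0, 'opening': 1.0009837772250103}
top 54.872959877682156 315.52073691184796 197.31389783433295 [[-0.029, -0.98, 0.196, 435.731], [-1.0, 0.03, 0.003, 52.223], [-0.009, -0.195, -0.981, 923.449], [0.0, 0.0, 0.0, 1.0]]
[(np.float64(1.0), np.float64(265.0), np.float64(262.0), np.float64(20.0), np.float64(9.0), np.float64(127.0), np.float64(274.0), np.float64(265.5)), (np.float64(2.0), np.float64(375.0), np.float64(274.0), np.float64(20.0), np.float64(14.0), np.float64(127.0), np.float64(384.2), np.float64(280.8))]
scene 54.6211388925194 319.44378384511816 197.6281946441236 [[-0.76, -0.439, 0.479, 202.286], [-0.65, 0.519, -0.555, 559.115], [-0.005, -0.733, -0.68, 651.447], [0.0, 0.0, 0.0, 1.0]]
[(np.float64(1.0), np.float64(231.0), np.float64(81.0), np.float64(12.0), np.float64(7.0), np.float64(44.0), np.float64(236.2), np.float64(83.5)), (np.float64(4.0), np.float64(425.0), np.float64(208.0), np.float64(19.0), np.float64(10.0), np.float64(113.0), np.float64(434.2), np.float64(211.9)), (np.float64(6.0), np.float64(347.0), np.float64(264.0), np.float64(14.0), np.float64(17.0), np.float64(78.0), np.float64(353.4), np.float64(272.0))]
```

View pics/top0.png

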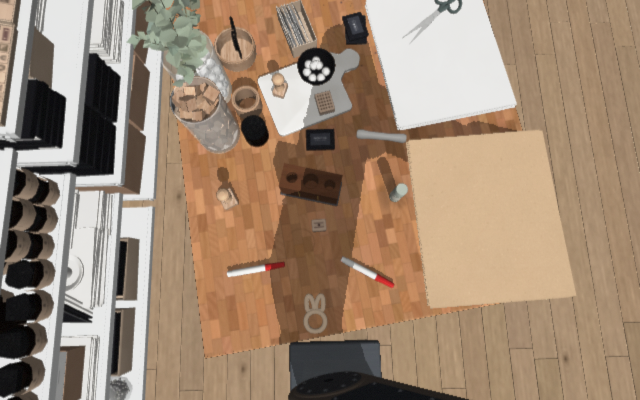

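View pics/scene0.png

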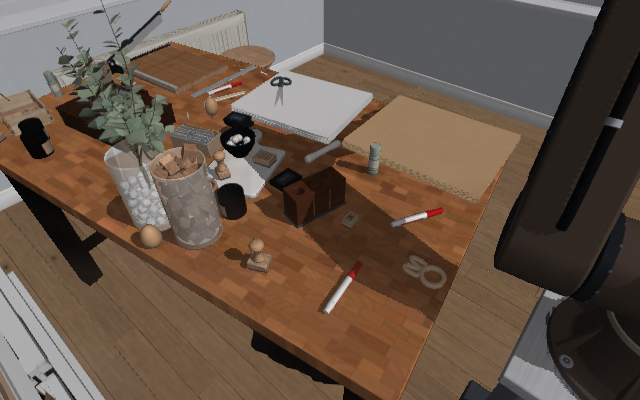

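The top view shows the left pen, with its foot at (228,272) and cap end at (285,265). The right pen's foot is at (342,260) and its cap end at (393,285). The caddy is at about (311,183), the glue stick at (400,192), and the block stamp at (319,225). The scene view agrees.

```bash
python3 - <<'E'
from h import *
c=dict(np.load("top0.npz")); c={k:(v if v.ndim else float(v)) for k,v in c.items()}
hsv=cv2.cvtColor(c["frame"],cv2.COLOR_RGB2HSV)
red=cv2.inRange(hsv,np.array((0,150,80)),np.array((6,255,255)))|cv2.inRange(hsv,np.array((172,130,80)),np.array((180,255,255)))
wh=cv2.inRange(hsv,np.array((0,0,120)),np.array((180,70,255)))
for box in((222,255,292,282),(336,252,400,292)):
    x0,y0,x1,y1=box; m=(red|wh)[y0:y1,x0:x1]
    n,l,s,_=cv2.connectedComponentsWithStats(cv2.morphologyEx(m,cv2.MORPH_CLOSE,np.ones((3,3)))); k=1+np.argmax(s[1:,4])
    v,u=np.nonzero(l==k); P=np.array([onz(c,a+x0,b+y0,10)[:2] for a,b in zip(u,v)])
    R=np.array([red[b+y0,a+x0]>0 for a,b in zip(u,v)])
    mu=P.mean(0); d=np.linalg.svd(P-mu,full_matrices=False)[2][0]
    if d@(P[R].mean(0)-mu)<0:d=-d
    t=(P-mu)@d; w=(P-mu)@[-d[1],d[0]]; print("pen mid",mu+d*(t.max()+t.min())/2,"len",np.ptp(t),"wid",np.ptp(w),"cap end",mu+d*t.max(),"dir to cap deg",np.degrees(np.arctan2(d[1],d[0])),"red t",t[R].min()-t.min())
for n,u,v,z in(("caddy mid",312,181,80),("glue top",402,187,87),("glue foot",396,200,0),("block",319,225,20),("inkpad",320,138,12)): print(n,onz(c,u,v,z).round(1))
im=cv2.cvtColor(c["frame"][120:240,260:420],cv2.COLOR_RGB2BGR); im=cv2.convertScaleAbs(cv2.resize(im,None,fx=5,fy=5,interpolation=cv2.INTER_CUBIC),alpha=2,beta=10); cv2.imwrite("pics/crop1.png",im)
E
```

```text
pen mid [451.80331721 200.13345171] len 135.48985781973875 wid 15.63177164229519 cap end [461.71261747 133.11717636] dir to cap deg -81.58895768425026 red t 90.97230115691472
pen mid [437.40862508 -59.52068421] len 134.14416095783878 wid 15.602463360251676 cap end [ 404.64992076 -118.04872254] dir to cap deg -119.2361578386889 red t 90.48094380183542
caddy mid [641.6  61.8  80. ]
glue top [ 620.  -137.8   87. ]
glue foot [ 607.2 -140.6    0. ]
block [549.1  48.8  20. ]
inkpad [767.6  39.7  12. ]
```

View pics/crop1.png

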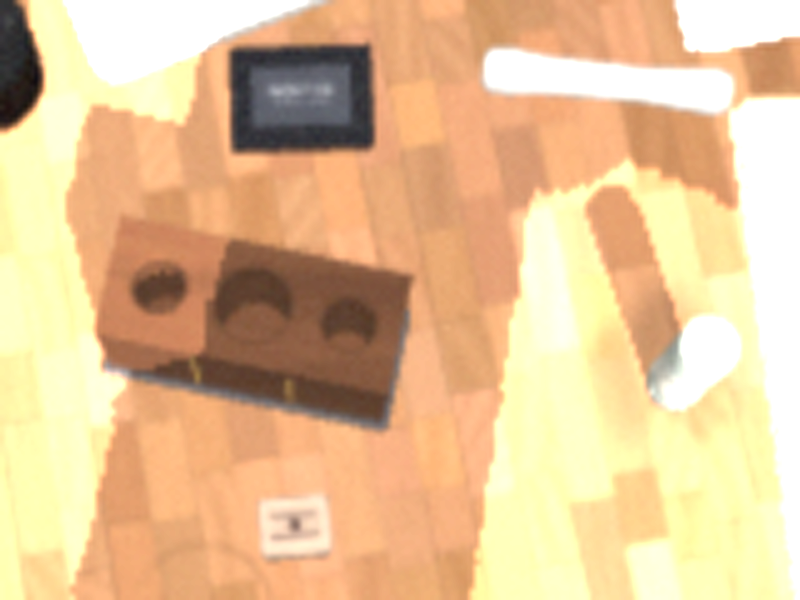

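The wells are at crop (160,287), (254,305) and (349,323), so in the full frame left is (292,177.4), middle (310.9,181) and right (329.8,184.7). Both pens measure 135 mm long, as they should.

```bash
cat > go.py <<'E'
import sys, numpy as np
from cell import env
# args: waypoints x,y,z,yawdeg ; prints tool-frame shift+roll of each, from the previous one
s=env.state(); p=np.array(s["eef_pos"]); w=np.degrees(s["tcp_rot"][2]); print("at",p.round(1),round(w,1),"open",round(s["opening"],3),"F",s["ft_force"].round(1),"t",round(s["t"],2),"j",np.degrees(s["joints"]).round(0))
for a in sys.argv[1:]:
    q=np.array([float(v) for v in a.split(",")]); d=q[:3]-p; c,n=np.cos(np.radians(w)),np.sin(np.radians(w))
    print(a,"->",np.round([c*d[0]+n*d[1],n*d[0]-c*d[1],-d[2],-(q[3]-w)],1)); p,w=q[:3],q[3]
E
python3 - <<'E'
from h import *
c=dict(np.load("top0.npz")); c={k:(v if v.ndim else float(v)) for k,v in c.items()}
P=[onz(c,u,v,80) for u,v in((292,177.4),(310.9,181),(329.8,184.7))]
for p in P: print(p.round(1))
print("spacing",np.linalg.norm(P[0]-P[2]),"axis deg",np.degrees(np.arctan2(*(P[0]-P[2])[[1,0]])), "glue",onz(c,402,189.4,87))
E
python3 go.py 320,-420,214,40 450,-220,214,70 459,-20,214,98.4 459,150.7,150,98.4
```

```text
[651.4 106.7  80. ]
[641.7  64.2  80. ]
[631.8  22.   80. ]
spacing 86.86524413204603 axis deg 77.00850635424615 glue [ 614.56931256 -137.39420131   87.        ]
at [ 163.5 -603.   214.1] 15.2 open 0.999 F [ 0.1 -0.3  0.2] t 0.1 j [-81.  28.  89.  -0.  63.  -6.]
320,-420,214,40 -> [ 1.989e+02 -1.357e+02  1.000e-01 -2.480e+01]
450,-220,214,70 -> [228.1 -69.6  -0.  -30. ]
459,-20,214,98.4 -> [191.  -59.9  -0.  -28.4]
459,150.7,150,98.4 -> [168.9  24.9  64.   -0. ]
```

Request:
{"method": "arm_command", "body": {
  "targets": [
    [199, -136, 0, -25, 1],
    [199, -136, 0, -25, 1],
    [199, -136, 0, -25, 1],
    [199, -136, 0, -25, 1],
    [199, -136, 0, -25, 1]
  ]
}}

```text
t: 0.6
eef_pos: [321.2, -417.7, 214.5]
tcp_rot: [-3.141, -0.0, 0.702]
ft_force: [-0.2, 0.0, 0.7]
opening: 1.003
grip_force: 0.0
```

Request:
{"method": "arm_command", "body": {
  "targets": [
    [228, -70, 0, -30, 1],
    [228, -70, 0, -30, 1],
    [228, -70, 0, -30, 1],
    [228, -70, 0, -30, 1],
    [228, -70, 0, -30, 1]
  ]
}}

```text
t: 1.1
eef_pos: [450.0, -216.9, 214.6]
tcp_rot: [-3.141, -0.0, 1.228]
ft_force: [0.2, -1.5, 0.0]
opening: 1.001
grip_force: 0.0
```

Request:
{"method": "arm_command", "body": {
  "targets": [
    [191, -60, 0, -28, 1],
    [191, -60, 0, -28, 1],
    [191, -60, 0, -28, 1],
    [191, -60, 0, -28, 1],
    [191, -60, 0, -28, 1]
  ]
}}

```text
t: 1.6
eef_pos: [456.9, -14.6, 214.6]
tcp_rot: [-3.141, -0.001, 1.72]
ft_force: [0.2, -1.4, 0.2]
opening: 1.001
grip_force: 0.0
```

```bash
python3 go.py 459,150.7,120,98.4 459,150.7,40,98.4 459,150.7,3,98.4
```

```text
at [456.9 -14.6 214.6] 98.6 open 1.001 F [ 0.2 -1.4  0.2] t 1.6 j [-10.  15. 112.   0.  54. -19.]
459,150.7,120,98.4 -> [163.2  26.7  94.6   0.2]
459,150.7,40,98.4 -> [ 0.  0. 80. -0.]
459,150.7,3,98.4 -> [ 0.  0. 37. -0.]
```

Request:
{"method": "arm_command", "body": {
  "targets": [
    [163, 27, 95, 0, 1],
    [163, 27, 95, 0, 1],
    [163, 27, 95, 0, 1],
    [163, 27, 95, 0, 1],
    [163, 27, 95, 0, 1]
  ]
}}

```text
t: 2.1
eef_pos: [460.0, 148.2, 117.2]
tcp_rot: [-3.138, 0.0, 1.716]
ft_force: [-1.1, -0.5, 1.1]
opening: 1.005
grip_force: 0.0
```

```bash
cat >> h.py <<'E'
from scipy.spatial.transform import Rotation
def wrist(name=None):
    s=env.state(); T=np.eye(4); T[:3,:3]=Rotation.from_euler("xyz",s["tcp_rot"]).as_matrix(); T[:3,3]=s["eef_pos"]
    c=env.read_camera("wrist"); c["world_from_camera"]=T@np.array(c["hand_eye"])
    if name: save(name,c)
    return c,s
E
python3 go.py
python3 - <<'E'
from h import *
c,s=wrist("w1"); print(np.array(c["hand_eye"]).round(2).tolist(),c["vertical_fov"])
E
```

```text
at [460.  148.2 117.2] 98.3 open 1.005 F [-1.1 -0.5  1.1] t 2.1 j [ 10.  25. 115.   0.  41.   2.]
[[-0.0, -0.97, -0.23, 64.64], [1.0, -0.0, -0.0, -0.01], [0.0, -0.23, 0.97, -169.61], [0.0, 0.0, 0.0, 1.0]] 70.66334402525298
```

View pics/w1.png

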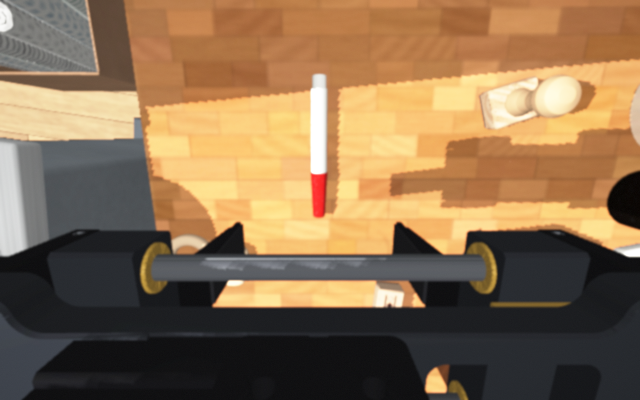

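The wrist view shows the pen lined up with the tool's x axis, with its cap end at (319,217) and foot at (319,75).

```bash
python3 - <<'E'
from h import *
c,s=wrist()
for v in (217,75):
    p=onz(c,319,v,8); print(p.round(1), "tool", (Rotation.from_euler("xyz",s["tcp_rot"]).as_matrix().T@(p-s["eef_pos"])).round(1))
E
```

```text
[463.6 127.9   8. ] tool [-19.1   0.7 110.4]
[443.9 262.8   8. ] tool [117.2   0.7 110.3]
```

Request:
{"method": "arm_command", "body": {
  "targets": [
    [-4, 1, 45, 0, 1],
    [-4, 1, 80, 0, 1],
    [-4, 1, 100, 0, 1],
    [-4, 1, 113, 0, 1],
    [-4, 1, 113, 0, 1]
  ]
}}

```text
t: 2.7
eef_pos: [462.6, 140.5, 5.9]
tcp_rot: [-3.14, 0.0, 1.711]
ft_force: [-0.5, 0.3, -0.3]
opening: 1.001
grip_force: 0.0
```

Request:
{"method": "arm_command", "body": {
  "targets": [
    [0, 0, 0, 0, 0],
    [0, 0, 0, 0, 0],
    [0, 0, 0, 0, 0],
    [0, 0, 0, 0, 0],
    [0, 0, 0, 0, 0]
  ]
}}

```text
t: 3.2
eef_pos: [462.7, 142.1, 7.0]
tcp_rot: [3.141, 0.0, 1.714]
ft_force: [-0.1, -0.9, 0.2]
opening: 0.634
grip_force: 0.0
```

Request:
{"method": "arm_command", "body": {
  "targets": [
    [0, 0, 0, 0, 0],
    [0, 0, 0, 0, 0],
    [0, 0, 0, 0, 0],
    [0, 0, 0, 0, 0],
    [0, 0, 0, 0, 0]
  ]
}}

```text
t: 3.7
eef_pos: [462.6, 142.1, 6.6]
tcp_rot: [-3.142, 0.0, 1.713]
ft_force: [0.1, -0.0, 0.1]
opening: 0.216
grip_force: 0.0
```

Request:
{"method": "arm_command", "body": {
  "targets": [
    [0, 0, 4, 0, 0.25],
    [0, 0, 4, 0, 0.2],
    [0, 0, 4, 0, 0],
    [0, 0, 4, 0, 0],
    [0, 0, 4, 0, 0]
  ]
}}

```text
t: 4.2
eef_pos: [462.6, 142.0, 2.6]
tcp_rot: [-3.142, 0.0, 1.713]
ft_force: [-0.4, -0.8, 0.5]
opening: 0.126
grip_force: 29.9
```

Request:
{"method": "arm_command", "body": {
  "targets": [
    [0, 0, 0, 0, 0],
    [0, 0, 0, 0, 0],
    [0, 0, 0, 0, 0],
    [0, 0, -10, 0, 0],
    [0, 0, -20, 0, 0]
  ]
}}

```text
t: 4.7
eef_pos: [462.5, 142.0, 23.3]
tcp_rot: [-3.141, 0.0, 1.713]
ft_force: [-0.6, -0.4, 1.0]
opening: 0.128
grip_force: 29.9
```

Request:
{"method": "arm_command", "body": {
  "targets": [
    [0, 0, -40, 0, 0],
    [0, 0, -80, 0, 0],
    [0, 0, -120, 0, 0],
    [0, 0, -160, 0, 0],
    [0, 0, -160, 0, 0]
  ]
}}

```text
t: 5.2
eef_pos: [464.2, 142.4, 188.1]
tcp_rot: [3.133, -0.0, 1.714]
ft_force: [-0.3, -0.3, -1.4]
opening: 0.13
grip_force: 29.9
```

```bash
python3 - <<'E'
from h import *
c,s=wrist("w2")
a=c["frame"]; b=env.read_camera("scene")["frame"]
cv2.imwrite("pics/lift.png",cv2.cvtColor(np.hstack([cv2.resize(a,(400,250)),cv2.resize(b[120:370,200:600],(400,250))]),cv2.COLOR_RGB2BGR))
E
```

```text
(no output)
```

View pics/lift.png

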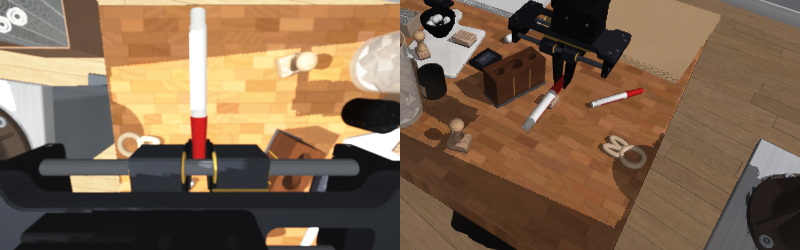

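The pen is held at the cap. In the left half of the picture its foot is at (198,8), which is about (317,13) in the wrist frame. Next I'll measure its tilt.

```bash
cat > tilt.py <<'E'
from h import *
from scipy.optimize import brentq
# pen tilt in the tool x-z plane from the foot end's image row (white barrel, near the centre column)
def tilt(L=120,zg=-6,name=None):
    c,s=wrist(name); hsv=cv2.cvtColor(c["frame"],cv2.COLOR_RGB2HSV)
    m=cv2.inRange(hsv,np.array((0,0,140)),np.array((180,50,255)));m[:,:270]=0;m[:,370:]=0;m[245:]=0
    n,l,st,ce=cv2.connectedComponentsWithStats(m)
    for k in range(1,n):
        if st[k][4]<150: continue
        v0,v1=st[k][1],st[k][1]+st[k][3]; print("blob",st[k],ce[k].round(0))
    k=1+np.argmax(st[1:,4]); v,u=st[k][1],ce[k][0]
    H=np.array(c["hand_eye"]); o,d=ray(c,u,v,H)
    g=lambda t:np.hypot((o+d*t)[0],(o+d*t)[2]-zg)-L
    r=[brentq(g,a,b) for a,b in zip(range(5,400,5),range(10,405,5)) if g(a)*g(b)<0]
    for t in r: p=o+d*t; print("foot tool",p.round(1),"below horizontal deg",np.degrees(np.arctan2(p[2]-zg,p[0])).round(1))
    print("pose",s["eef_pos"].round(1),"open",s["opening"].round(3),"t",s["t"])
tilt()
E
python3 tilt.py
```

```text
blob [ 302   12   29  176 4595] [316. 100.]
foot tool [101.8  -0.5 -69.6] below horizontal deg -32.0
foot tool [118.6  -0.8 -24.2] below horizontal deg -8.7Traceback (most recent call last):
  File "tilt.py", line 17, in <module>
    tilt()
    ~~~~^^
  File "tilt.py", line 16, in tilt
    print("pose",s["eef_pos"].round(1),"open",s["opening"].round(3),"t",s["t"])
                                              ^^^^^^^^^^^^^^^^^^
AttributeError: 'float' object has no attribute 'round'
```

The pen is held nearly level and does not swing by itself. I'll press its foot on the caddy's fixed front face and raise the gripper along an arc, so the pen pivots in the pads until it lies upright against the face.

```bash
sed -i 's/s\["opening"\].round(3)/round(s["opening"],3)/' tilt.py; python3 go.py 482.5,121.5,150,55 482.5,121.5,150,13 482.5,121.5,150,-13 482.5,121.5,24,-13
```

```text
at [462.2 142.  182.8] 98.2 open 0.132 F [-0.   0.2 -0.7] t 5.35 j [  9.  19. 111.  -0.  50.   1.]
482.5,121.5,150,55 -> [-23.2  17.2  32.8  43.2]
482.5,121.5,150,13 -> [ 0.  0. -0. 42.]
482.5,121.5,150,-13 -> [ 0.  0. -0. 26.]
482.5,121.5,24,-13 -> [  0.  -0. 126.  -0.]
```

Request:
{"method": "arm_command", "body": {
  "targets": [
    [-23, 17, 33, 42, 0],
    [-23, 17, 33, 42, 0],
    [-23, 17, 33, 42, 0],
    [-23, 17, 33, 42, 0],
    [-23, 17, 33, 42, 0]
  ]
}}

```text
t: 5.85
eef_pos: [481.9, 121.5, 148.1]
tcp_rot: [-3.139, 0.002, 0.974]
ft_force: [0.7, 0.2, -0.2]
opening: 0.126
grip_force: 29.9
```

Request:
{"method": "arm_command", "body": {
  "targets": [
    [0, 0, 0, 42, 0],
    [0, 0, 0, 42, 0],
    [0, 0, 0, 42, 0],
    [0, 0, 0, 42, 0],
    [0, 0, 0, 42, 0]
  ]
}}

```text
t: 6.35
eef_pos: [481.9, 121.6, 148.2]
tcp_rot: [-3.141, 0.003, 0.241]
ft_force: [0.5, 0.4, -0.5]
opening: 0.13
grip_force: 29.9
```

Request:
{"method": "arm_command", "body": {
  "targets": [
    [0, 0, 0, 8.5, 0],
    [0, 0, 0, 17, 0],
    [0, 0, 0, 25.5, 0],
    [0, 0, 0, 27, 0],
    [0, 0, 0, 27, 0]
  ]
}}

```text
t: 6.85
eef_pos: [482.2, 121.6, 148.8]
tcp_rot: [3.141, 0.002, -0.221]
ft_force: [-0.0, -0.4, 0.0]
opening: 0.131
grip_force: 29.9
```

```bash
python3 go.py 482.5,121.5,24,-13; python3 tilt.py; python3 - <<'E'
from h import *
c,s=wrist("w3")
E
```

```text
at [482.2 121.6 148.8] -12.7 open 0.131 F [-0.  -0.4  0. ] t 6.85 j [  7.  23. 111.  -0.  46. 109.]
482.5,121.5,24,-13 -> [3.000e-01 1.000e-01 1.248e+02 3.000e-01]
blob [ 302   12   29  176 4416] [317.  99.]
blob [357 105  13  28 217] [364. 118.]
foot tool [104.8   0.5 -64.4] below horizontal deg -29.1
foot tool [117.6   0.4 -29.9] below horizontal deg -11.5
pose [482.2 121.6 148.8] open 0.131 t 6.85
```

View pics/w3.png

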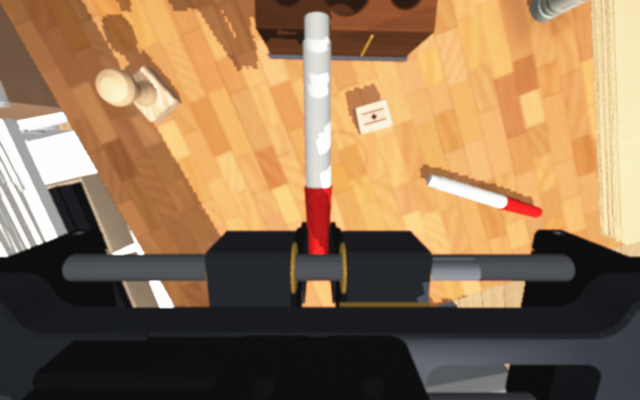

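The foot is at (316,12), pointing squarely at the caddy's front face, and the block stamp at (373,116) is clear. I'll go down and touch the face.

Request:
{"method": "arm_command", "body": {
  "targets": [
    [0, 0, 45, 0.3, 0],
    [0, 0, 85, 0.3, 0],
    [0, 0, 110, 0.3, 0],
    [0, 0, 124, 0.3, 0],
    [0, 0, 124, 0.3, 0]
  ]
}}

```text
t: 7.45
eef_pos: [481.7, 121.6, 23.8]
tcp_rot: [3.14, 0.003, -0.227]
ft_force: [0.4, -0.7, -0.9]
opening: 0.131
grip_force: 29.9
```

Request:
{"method": "arm_command", "body": {
  "targets": [
    [5, 0, 0, 0, 0],
    [10, 0, 0, 0, 0],
    [13, 0, 0, 0, 0],
    [15, 0, 0, 0, 0],
    [17, 0, 0, 0, 0]
  ]
}}

```text
t: 7.95
eef_pos: [499.6, 117.8, 26.0]
tcp_rot: [-3.141, -0.001, -0.229]
ft_force: [-0.9, -0.3, -0.4]
opening: 0.129
grip_force: 29.9
```

Request:
{"method": "arm_command", "body": {
  "targets": [
    [1, 0, 0, 0, 0],
    [2, 0, 0, 0, 0],
    [3, 0, 0, 0, 0],
    [4, 0, 0, 0, 0],
    [4, 0, 0, 0, 0]
  ]
}}

```text
t: 8.45
eef_pos: [499.6, 117.0, 24.8]
tcp_rot: [3.139, 0.008, -0.229]
ft_force: [-12.5, 2.9, 0.2]
opening: 0.128
grip_force: 30.3
```

Request:
{"method": "arm_command", "body": {
  "targets": [
    [0.5, 0, -8, 0, 0],
    [1, 0, -15, 0, 0],
    [2, 0, -22, 0, 0],
    [4.5, 0, -32, 0, 0],
    [7.5, 0, -41, 0, 0]
  ]
}}

```text
t: 8.95
eef_pos: [507.5, 115.5, 66.3]
tcp_rot: [3.14, 0.006, -0.229]
ft_force: [-9.8, 4.4, 0.1]
opening: 0.134
grip_force: 30.2
```

```bash
python3 tilt.py; python3 - <<'E'
from h import *
a,s=wrist(); b=env.read_camera("scene")["frame"]
cv2.imwrite("pics/piv.png",cv2.cvtColor(np.hstack([cv2.resize(a["frame"],(400,250)),cv2.resize(b[120:245,250:450],(400,250))]),cv2.COLOR_RGB2BGR))
E
```

```text
blob [ 306   50   24  138 2939] [317. 121.]
foot tool [ 87.1   0.4 -88.6] below horizontal deg -43.5
foot tool [ 1.164e+02 -1.000e-01  2.330e+01] below horizontal deg 14.1
pose [507.5 115.5  66.3] open 0.134 t 8.95
```

View pics/piv.png

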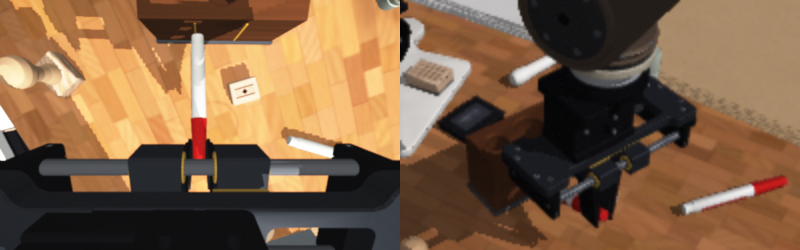

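The pivot works: the foot stays on the face and the pen is tilted down by about 15–20°. I'll continue the arc.

Request:
{"method": "arm_command", "body": {
  "targets": [
    [4.5, 0, -10, 0, 0],
    [9, 0, -19, 0, 0],
    [15, 0, -28, 0, 0],
    [21, 0, -36, 0, 0],
    [28, 0, -44, 0, 0]
  ]
}}

```text
t: 9.6
eef_pos: [536.2, 109.2, 110.8]
tcp_rot: [3.141, 0.004, -0.229]
ft_force: [-5.1, 1.4, 2.6]
opening: 0.132
grip_force: 30.0
```

Request:
{"method": "arm_command", "body": {
  "targets": [
    [8, 0, -7, 0, 0],
    [16, 0, -14, 0, 0],
    [25, 0, -20, 0, 0],
    [34, 0, -24, 0, 0],
    [43, 0, -28, 0, 0]
  ]
}}

```text
t: 10.1
eef_pos: [580.3, 98.9, 138.8]
tcp_rot: [3.142, -0.0, -0.229]
ft_force: [-2.5, 0.7, 0.3]
opening: 0.134
grip_force: 30.0
```

```bash
python3 tilt.py;  python3 - <<'E'
from h import *
a,s=wrist("w4"); 
E
```

```text
blob [310 164  18  46 671] [318. 187.]
blob [355 203  15  25 205] [362. 215.]
foot tool [  59.6    0.8 -110.1] below horizontal deg -60.2
foot tool [ 36.8   0.6 108.2] below horizontal deg 72.2
pose [580.3  98.9 138.8] open 0.134 t 10.1
```

View pics/w4.png

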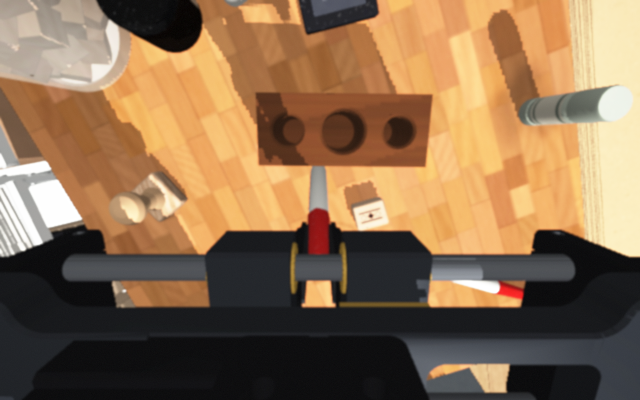

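The pen is now about 72° down, leaning on the caddy. The wells show clearly at (290,130), (343,132) and (399,132), and the caddy's front top edge is at row 165.

```bash
cat > wells.py <<'E'
from h import *
import sys
c,s=wrist(); R=Rotation.from_euler("xyz",s["tcp_rot"]).as_matrix()
px=[tuple(map(float,a.split(","))) for a in sys.argv[1:]]
for u,v in px:
    g=c["frame"][int(v)-26:int(v)+26,int(u)-26:int(u)+26].mean(2)
    p=onz(c,u,v,80); print((u,v),p.round(1),"tool",(R.T@(p-s["eef_pos"])).round(1))
E
python3 wells.py 290,130 343,132 399,132 318,165; python3 - <<'E'
from h import *
im=cv2.cvtColor(cv2.imread("pics/w4.png"),cv2.COLOR_BGR2GRAY)
cs=cv2.HoughCircles(cv2.GaussianBlur(im,(3,3),0)[85:180,250:440],cv2.HOUGH_GRADIENT,1,35,param1=80,param2=12,minRadius=11,maxRadius=26)
print(None if cs is None else cs[0]+[250,85,0])
E
```

```text
(290.0, 130.0) [652.7 103.9  80. ] tool [ 68.5 -21.3  59. ]
(343.0, 132.0) [641.7  63.7  80. ] tool [67.  20.3 59. ]
(399.0, 132.0) [631.6  20.9  80. ] tool [66.9 64.3 59. ]
(318.0, 165.0) [621.   88.8  80. ] tool [41.1  0.6 58.9]
[[342.5        131.5         22.20000076]
 [397.5        132.5         16.10000038]
 [287.5        131.5         16.60000038]]
```

Request:
{"method": "arm_command", "body": {
  "targets": [
    [8, 0, -3, 0, 0],
    [16, 0, -6, 0, 0],
    [24, 0, -8, 0, 0],
    [30, 0, -9, 0, 0],
    [34, 0, -9, 0, 0]
  ]
}}

```text
t: 10.75
eef_pos: [613.4, 91.2, 147.7]
tcp_rot: [-3.142, -0.0, -0.229]
ft_force: [-1.9, 0.8, 0.6]
opening: 0.126
grip_force: 30.0
```

Request:
{"method": "arm_command", "body": {
  "targets": [
    [0, 0, 0, 0, 0],
    [0, 0, 0, 0, 0]
  ]
}}

```text
t: 10.95
eef_pos: [612.6, 91.4, 147.5]
tcp_rot: [3.141, 0.0, -0.229]
ft_force: [-1.5, 0.9, -0.1]
opening: 0.132
grip_force: 30.0
```

```bash
python3 tilt.py; python3 - <<'E'
from h import *
c,s=wrist("w5"); f=c["frame"]
for v in range(170,250,5): print(v,[tuple(int(k) for k in f[v,u]) for u in range(302,338,5)])
E
```

```text
blob [270   0  31  24 351] [280.   7.]
blob [311 203  16  17 174] [319. 212.]
pose [612.6  91.4 147.5] open 0.132 t 10.95
170 [(70, 41, 25), (133, 75, 45), (138, 78, 46), (139, 78, 46), (76, 43, 27), (96, 56, 33), (96, 56, 35), (95, 55, 32)]
175 [(68, 40, 25), (115, 64, 39), (145, 82, 48), (145, 84, 48), (95, 56, 32), (60, 36, 23), (85, 49, 31), (86, 50, 30)]
180 [(86, 50, 31), (87, 51, 32), (140, 80, 46), (145, 83, 47), (126, 72, 42), (56, 34, 21), (57, 34, 22), (57, 33, 22)]
185 [(87, 51, 30), (86, 51, 31), (93, 55, 33), (145, 84, 47), (146, 84, 47), (112, 64, 38), (62, 38, 23), (55, 35, 23)]
190 [(86, 50, 30), (85, 48, 30), (87, 50, 30), (117, 68, 39), (146, 85, 48), (148, 84, 47), (137, 78, 45), (106, 60, 36)]
195 [(85, 50, 31), (85, 50, 30), (85, 48, 30), (86, 50, 31), (144, 84, 48), (145, 83, 47), (147, 84, 47), (146, 83, 48)]
200 [(177, 109, 62), (146, 92, 53), (100, 68, 50), (96, 67, 52), (109, 74, 56), (168, 102, 60), (171, 102, 59), (166, 99, 57)]
205 [(248, 196, 115), (249, 202, 120), (142, 130, 123), (141, 140, 136), (141, 141, 137), (228, 167, 115), (241, 177, 103), (239
[... 337 characters left out ...]
4, 79, 77), (119, 16, 16), (118, 24, 24), (158, 118, 102), (243, 182, 110), (247, 192, 116)]
225 [(64, 41, 28), (61, 37, 29), (115, 19, 18), (124, 20, 20), (121, 19, 18), (102, 20, 20), (14, 15, 17), (246, 185, 114)]
230 [(15, 15, 16), (33, 23, 24), (119, 20, 19), (127, 20, 20), (125, 20, 20), (105, 21, 20), (16, 17, 16), (13, 13, 16)]
235 [(14, 15, 16), (31, 24, 25), (123, 19, 19), (129, 21, 21), (128, 18, 20), (100, 21, 22), (17, 17, 18), (15, 17, 17)]
240 [(16, 15, 17), (36, 24, 28), (125, 19, 19), (132, 22, 22), (130, 22, 22), (109, 21, 21), (20, 20, 21), (15, 15, 17)]
245 [(15, 16, 17), (44, 26, 28), (127, 20, 21), (142, 22, 22), (133, 22, 22), (118, 22, 22), (21, 22, 22), (15, 14, 16)]
```

The caddy edge hides the foot here, so I'll lift clear and measure it.

Request:
{"method": "arm_command", "body": {
  "targets": [
    [0, 0, -20, 0, 0],
    [0, 0, -40, 0, 0],
    [0, 0, -60, 0, 0],
    [0, 0, -68, 0, 0],
    [0, 0, -68, 0, 0]
  ]
}}

```text
t: 11.55
eef_pos: [613.1, 91.4, 216.5]
tcp_rot: [-3.141, -0.002, -0.229]
ft_force: [-0.7, -0.9, -1.9]
opening: 0.129
grip_force: 30.0
```

```bash
cat > foot.py <<'E'
from h import *
c,s=wrist("f%.0f"%(env.state()["t"]*100)); f=c["frame"].astype(int); H=np.array(c["hand_eye"]); print("cx,cy",c["cx"],c["cy"],"pose",s["eef_pos"].round(1),"yaw",np.degrees(s["tcp_rot"][2]).round(1))
sat=f.max(2)-f.min(2); m=((sat<28)&(f.max(2)>75)).astype(np.uint8); m[:,:285]=0;m[:,350:]=0;m[:140]=0;m[250:]=0
n,l,st,ce=cv2.connectedComponentsWithStats(m)
for k in range(1,n):
    if st[k][4]>60: print("blob x,y,w,h,A",st[k])
red=((f[:,:,0]>90)&(f[:,:,1]<45)).astype(np.uint8);red[:,:285]=0;red[:,350:]=0
v,u=np.nonzero(red[150:235]); print("red rows from",v.min()+150,"cols",u.min(),u.max())
for k in range(1,n):
    if st[k][4]<=60: continue
    x,y,w,h,_=st[k]
    for r,z in ((y+.0,114),):
        o,d=ray(c,x+(w-1)/2,r,H); p=o+d*(z-o[2])/d[2]; print("front rim of foot in tool",p.round(1),"-> foot centre x ~",round(p[0]-8,1))
E
python3 foot.py
```

```text
cx,cy 318.17071392585103 201.75853801179406 pose [613.1  91.4 216.5] yaw -13.1
blob x,y,w,h,A [311 188  16  31 380]
red rows from 217 cols 308 328
front rim of foot in tool [ 11.7   1.  114. ] -> foot centre x ~ 3.7
```

```bash
cat > hough.py <<'E'
from h import *
import sys
c,s=wrist(); H=np.array(c["hand_eye"]); R=Rotation.from_euler("xyz",s["tcp_rot"]).as_matrix()
zt=s["eef_pos"][2]-80; im=cv2.cvtColor(c["frame"],cv2.COLOR_RGB2GRAY)
f=200/np.tan(np.radians(c["vertical_fov"]/2)); d=zt+169.6; r1=f*12/d; r2=f*17/d; print("expected radii",round(r1,1),round(r2,1))
hi=int(sys.argv[1]) if len(sys.argv)>1 else 215
cs=cv2.HoughCircles(cv2.GaussianBlur(im,(3,3),0)[60:hi,150:560],cv2.HOUGH_GRADIENT,1,25,param1=70,param2=11,minRadius=int(r1-2),maxRadius=int(r2+3))
for x,y,r in (cs[0] if cs is not None else []):
    o,dd=ray(c,x+150,y+60,H); p=o+dd*(zt-o[2])/dd[2]; print("px",x+150,y+60,"r",round(r,1),"tool",p.round(1),"world",(R@p+s["eef_pos"]).round(1))
E
python3 hough.py
```

```text
expected radii 11.1 15.7
px 336.5 162.5 r 16.1 tool [ 35.5  20.4 135.4] world [642.6  63.4  80. ]
px 296.5 161.5 r 11.8 tool [ 36.6 -22.6 135.4] world [653.5 105.   80. ]
px 187.5 211.5 r 17.2 tool [ -19.1 -145.9  135.4] world [627.3 237.8  80. ]
px 463.5 78.5 r 14.7 tool [119.5 147.  135.4] world [695.7 -78.9  80.1]
px 535.5 145.5 r 15.0 tool [ 53.3 231.3 135.4] world [ 612.1 -146.    80. ]
px 376.5 163.5 r 10.5 tool [ 34.4  63.5 135.4] world [631.8  21.7  80. ]
px 152.5 96.5 r 17.4 tool [ 102.7 -168.3  135.4] world [750.9 231.9  80.1]
px 487.5 139.5 r 9.4 tool [ 59.5 179.5 135.4] world [629.9 -97.   80. ]
px 177.5 71.5 r 15.0 tool [ 126.3 -140.   135.4] world [767.5 199.   80.1]
```

Request:
{"method": "arm_command", "body": {
  "targets": [
    [16, -12, 0, 0, 0],
    [32, -24.3, 0, 0, 0],
    [32, -24.3, 6, 0, 0],
    [32, -24.3, 12, 0, 0],
    [32, -24.3, 12, 0, 0]
  ]
}}

```text
t: 12.15
eef_pos: [648.2, 107.5, 201.7]
tcp_rot: [3.141, 0.003, -0.229]
ft_force: [-0.4, -0.5, -1.1]
opening: 0.132
grip_force: 30.0
```

```bash
python3 foot.py; python3 hough.py; python3 - <<'E'
from h import *
c,s=wrist(); cv2.imwrite("pics/c9.png",cv2.resize(cv2.cvtColor(c["frame"][140:260,240:420],cv2.COLOR_RGB2BGR),None,fx=4.4,fy=4.4,interpolation=cv2.INTER_CUBIC))
E
```

```text
cx,cy 318.17071392585103 201.75853801179406 pose [648.2 107.5 201.7] yaw -13.1
blob x,y,w,h,A [310 187  18  32 450]
red rows from 217 cols 309 327
front rim of foot in tool [ 12.7   1.  114. ] -> foot centre x ~ 4.7
expected radii 11.6 16.4
px 359.5 192.5 r 16.1 tool [  5.2  44.4 122.6] world [643.2  63.1  80. ]
px 400.5 192.5 r 11.1 tool [  5.2  87.7 122.6] world [633.4  20.9  80.1]
px 511.5 164.5 r 10.3 tool [ 34.6 200.3 122.6] world [636.4 -95.4  80.1]
px 226.5 101.5 r 18.3 tool [ 96.5 -89.2 122.6] world [762.5 172.4  79.7]
px 167.5 125.5 r 14.9 tool [  73.8 -150.   122.6] world [754.2 236.8  79.7]
px 537.5 169.5 r 12.7 tool [ 29.4 228.1 122.6] world [ 625.1 -121.3   80.1]
px 271.5 72.5 r 12.4 tool [122.8 -44.  122.6] world [777.8 122.4  79.7]
px 320.5 191.5 r 9.6 tool [  6.3   3.2 122.6] world [653.7 103.   80. ]
px 482.5 103.5 r 11.8 tool [ 94.4 162.2 122.6] world [703.3 -71.9  79.9]
```

View pics/c9.png

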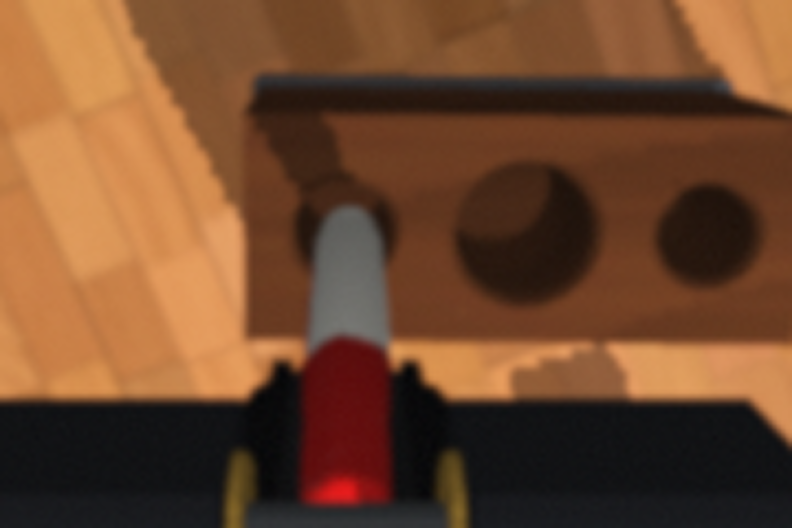

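The left well's centre is at crop (345,228) and the foot's tip at (350,207), directly over it. I'll lower it with a check on force.

Request:
{"method": "arm_command", "body": {
  "targets": [
    [0.5, -0.5, 8, 0, 0],
    [1, -0.5, 16, 0, 0],
    [1, -0.5, 24, 0, 0],
    [1.5, -0.5, 32, 0, 0],
    [1.5, -0.5, 40, 0, 0]
  ]
}}

```text
t: 12.8
eef_pos: [650.9, 107.9, 162.7]
tcp_rot: [3.141, 0.0, -0.229]
ft_force: [-0.6, -0.4, -0.8]
opening: 0.127
grip_force: 30.0
```

```bash
python3 go.py; python3 foot.py
```

```text
at [650.9 107.9 162.7] -13.1 open 0.127 F [-0.6 -0.4 -0.8] t 12.8 j [  4.  34.  87.  -0.  59. 107.]
cx,cy 318.17071392585103 201.75853801179406 pose [650.9 107.9 162.7] yaw -13.1
blob x,y,w,h,A [310 190  19  29 445]
red rows from 217 cols 308 328
front rim of foot in tool [  9.6   1.6 114. ] -> foot centre x ~ 1.6
```

Request:
{"method": "arm_command", "body": {
  "targets": [
    [0.5, 0, 8, 0, 0],
    [1, 0, 16, 0, 0],
    [1.5, 0, 23, 0, 0],
    [1.5, 0, 29, 0, 0],
    [1.5, 0, 33, 0, 0]
  ]
}}

```text
t: 13.35
eef_pos: [652.3, 107.6, 129.9]
tcp_rot: [3.141, 0.0, -0.229]
ft_force: [-0.5, -0.4, -0.3]
opening: 0.127
grip_force: 30.0
```

Request:
{"method": "arm_command", "body": {
  "targets": [
    [0, 0, 1.5, 0, 0],
    [0, 0, 3, 0, 0],
    [0, 0, 4.5, 0, 0]
  ]
}}

```text
t: 13.65
eef_pos: [652.5, 107.6, 126.3]
tcp_rot: [-3.142, -0.001, -0.229]
ft_force: [-0.1, -0.0, -0.9]
opening: 0.129
grip_force: 30.0
```

Request:
{"method": "arm_command", "body": {
  "targets": [
    [0, 0, 0, 0, 0.4],
    [0, 0, 0, 0, 0.4],
    [0, 0, 0, 0, 0.4],
    [0, 0, 0, 0, 0.4],
    [0, 0, 0, 0, 0.4]
  ]
}}

```text
t: 14.15
eef_pos: [652.4, 107.6, 126.2]
tcp_rot: [3.142, -0.0, -0.229]
ft_force: [0.5, -0.0, -0.3]
opening: 0.397
grip_force: 0.0
```

Request:
{"method": "arm_command", "body": {
  "targets": [
    [0, 0, -15, 0, 0.4],
    [0, 0, -30, 0, 0.4],
    [0, 0, -60, 0, 0.4],
    [0, 0, -90, 0, 0.4],
    [0, 0, -90, 0, 0.4]
  ]
}}

```text
t: 14.65
eef_pos: [654.1, 107.8, 222.1]
tcp_rot: [-3.139, -0.008, -0.229]
ft_force: [0.1, 0.4, -0.7]
opening: 0.404
grip_force: 0.0
```

```bash
python3 - <<'E'
from h import *
for n in("top","scene"):
    c=env.read_camera(n); save(n+"1",c)
    f=c["frame"].astype(int); m=((f[:,:,0]>80)&(f[:,:,1]<50)&(f[:,:,2]<50)).astype(np.uint8)
    nn,l,s,ce=cv2.connectedComponentsWithStats(m)
    for k in range(1,nn):
        if s[k][4]>15: print(n,s[k],ce[k].round(1), onz(c,*ce[k],120).round(0),onz(c,*ce[k],8).round(0))
E
python3 go.py 560,0,200,60.8 460,-100,200,60.8
```

```text
top [378 274  15  11  46] [384.1 279.1] [422. -80. 120.] [420. -98.   8.]
scene [231  81  11   7  40] [236.1  83.6] [1087.  -92.  120.] [1274. -229.    8.]
scene [293 166   7  20  99] [296.2 175.4] [660. 105. 120.] [757.   9.   8.]
scene [295 188   6   7  29] [297.7 191.3] [623. 140. 120.] [712.  52.   8.]
scene [425 208  19  10 103] [434.1 212. ] [381.  13. 120.] [ 418. -102.    8.]
at [652.6 107.6 217.7] -13.1 open 0.401 F [-0.6 -0.7 -0.4] t 14.75 j [  4.  31.  84.  -0.  65. 107.]
560,0,200,60.8 -> [-65.7 125.8  17.7 -73.9]
460,-100,200,60.8 -> [-136.1  -38.5   -0.    -0. ]
```

The scene camera shows the cap standing over the left well. Next is the second pen.

```bash
python3 go.py 540,10,217,24 412,-105,125,60.8
```

```text
at [652.6 107.6 217.7] -13.1 open 0.401 F [-0.6 -0.7 -0.4] t 14.75 j [  4.  31.  84.  -0.  65. 107.]
540,10,217,24 -> [-87.5 120.6   0.7 -37.1]
412,-105,125,60.8 -> [-163.7   53.    92.   -36.8]
```

Request:
{"method": "arm_command", "body": {
  "targets": [
    [-87.5, 120.6, 0, -37, 1],
    [-87.5, 120.6, 0, -37, 1],
    [-87.5, 120.6, 0, -37, 1],
    [-87.5, 120.6, 0, -37, 1],
    [-87.5, 120.6, 0, -37, 1]
  ]
}}

```text
t: 15.25
eef_pos: [538.7, 9.2, 216.0]
tcp_rot: [-3.141, 0.001, 0.42]
ft_force: [0.5, -1.1, 0.3]
opening: 0.758
grip_force: 0.0
```

Request:
{"method": "arm_command", "body": {
  "targets": [
    [-163.7, 53, 92, -37, 1],
    [-163.7, 53, 92, -37, 1],
    [-163.7, 53, 92, -37, 1],
    [-163.7, 53, 92, -37, 1],
    [-163.7, 53, 92, -37, 1]
  ]
}}

```text
t: 15.75
eef_pos: [407.5, -105.7, 121.9]
tcp_rot: [-3.136, 0.001, 1.065]
ft_force: [-0.2, 1.0, 0.4]
opening: 1.001
grip_force: 0.0
```

```bash
python3 go.py; python3 - <<'E'
from h import *
c,s=wrist("w6"); f=c["frame"].astype(int); R=Rotation.from_euler("xyz",s["tcp_rot"]).as_matrix()
hsv=cv2.cvtColor(c["frame"],cv2.COLOR_RGB2HSV)
red=((f[:,:,0]>110)&(f[:,:,1]<60)&(f[:,:,2]<60)).astype(np.uint8); red[235:]=0
n,l,st,_=cv2.connectedComponentsWithStats(red)
for k in range(1,n):
    if st[k][4]<80: continue
    v,u=np.nonzero(l==k); P=np.array([(R.T@(onz(c,a,b,8)-s["eef_pos"]))[:2] for a,b in zip(u,v)]); mu=P.mean(0); d=np.linalg.svd(P-mu,full_matrices=False)[2][0]
    print(st[k],"tool x range",P[:,0].min().round(1),P[:,0].max().round(1),"y mean",mu[1].round(1),"dir",np.degrees(np.arctan2(d[1],d[0])).round(1),"width",np.ptp((P-mu)@[-d[1],d[0]]).round(1))
E
```

```text
at [ 407.5 -105.7  121.9] 61.0 open 1.001 F [-0.2  1.   0.4] t 15.75 j [-24.  20. 123.  -0.  38.   5.]
[317 169  15  42 496] tool x range -12.5 30.3 y mean 6.4 dir -179.8 width 14.2
```

Request:
{"method": "arm_command", "body": {
  "targets": [
    [2.5, 6.4, 45, 0, 1],
    [2.5, 6.4, 85, 0, 0.8],
    [2.5, 6.4, 105, 0, 0.6],
    [2.5, 6.4, 115, 0, 0.5],
    [2.5, 6.4, 115, 0, 0.4]
  ]
}}

```text
t: 16.3
eef_pos: [418.2, -105.3, 8.3]
tcp_rot: [-3.14, 0.0, 1.062]
ft_force: [1.1, -0.5, -0.2]
opening: 0.723
grip_force: 0.0
```

Request:
{"method": "arm_command", "body": {
  "targets": [
    [0, 0, 0, 0, 0.3],
    [0, 0, 0, 0, 0.3]
  ]
}}

```text
t: 16.5
eef_pos: [418.9, -105.7, 10.1]
tcp_rot: [3.14, -0.0, 1.062]
ft_force: [-0.1, -0.5, 0.8]
opening: 0.552
grip_force: 0.0
```

Request:
{"method": "arm_command", "body": {
  "targets": [
    [-3, -3.6, 4, 0, 0.4],
    [-3, -3.6, 7.5, 0, 0.3],
    [-3, -3.6, 7.5, 0, 0],
    [-3, -3.6, 7.5, 0, 0],
    [-3, -3.6, 7.5, 0, 0]
  ]
}}

```text
t: 17.0
eef_pos: [413.9, -106.5, 1.7]
tcp_rot: [3.141, 0.0, 1.062]
ft_force: [0.1, -0.1, 1.2]
opening: 0.139
grip_force: 30.0
```

Request:
{"method": "arm_command", "body": {
  "targets": [
    [0, 0, 0, 0, 0],
    [0, 0, 0, 0, 0],
    [0, 0, 0, 0, 0],
    [0, 0, 0, 0, 0],
    [0, 0, 0, 0, 0]
  ]
}}

```text
t: 17.5
eef_pos: [413.8, -106.5, 1.7]
tcp_rot: [3.141, 0.0, 1.062]
ft_force: [0.2, 0.9, 1.2]
opening: 0.134
grip_force: 30.0
```

Request:
{"method": "arm_command", "body": {
  "targets": [
    [0, 0, -10, 0, 0],
    [0, 0, -30, 0, 0],
    [0, 0, -70, 0, 0],
    [0, 0, -110, 0, 0],
    [0, 0, -150, 0, 0]
  ]
}}

```text
t: 18.0
eef_pos: [413.2, -106.3, 153.8]
tcp_rot: [-3.141, 0.0, 1.062]
ft_force: [1.3, 0.5, -0.3]
opening: 0.132
grip_force: 30.0
```

```bash
python3 tilt.py; python3 go.py
```

```text
blob [ 305   23   26  174 4267] [318. 109.]
foot tool [ 96.    0.3 -78. ] below horizontal deg -36.9
foot tool [120.    0.2  -7.4] below horizontal deg -0.7
pose [ 413.2 -106.3  153.8] open 0.132 t 18.0
at [ 415.2 -107.   158.9] 60.9 open 0.133 F [1.7 0.9 5. ] t 18.05 j [-23.  17. 120.  -0.  43.   6.]
```

```bash
python3 go.py 446,0,150,24 479.4,109.8,150,-13.1 479.4,109.8,24,-13.1
```

```text
at [ 415.2 -107.   158.9] 60.9 open 0.133 F [1.7 0.9 5. ] t 18.05 j [-23.  17. 120.  -0.  43.   6.]
446,0,150,24 -> [108.4 -25.1   8.9  36.9]
479.4,109.8,150,-13.1 -> [ 75.2 -86.7  -0.   37.1]
479.4,109.8,24,-13.1 -> [  0.  -0. 126.  -0.]
```

Request:
{"method": "arm_command", "body": {
  "targets": [
    [108.4, -25, 0, 37, 0],
    [108.4, -25, 0, 37, 0],
    [108.4, -25, 0, 37, 0],
    [108.4, -25, 0, 37, 0],
    [108.4, -25, 0, 37, 0]
  ]
}}

```text
t: 18.55
eef_pos: [444.5, 1.4, 152.0]
tcp_rot: [3.141, -0.0, 0.413]
ft_force: [-0.5, 0.7, 0.5]
opening: 0.133
grip_force: 30.0
```

Request:
{"method": "arm_command", "body": {
  "targets": [
    [75, -86.7, 0, 37, 0],
    [75, -86.7, 0, 37, 0],
    [75, -86.7, 0, 37, 0],
    [75, -86.7, 0, 37, 0],
    [75, -86.7, 0, 37, 0]
  ]
}}

```text
t: 19.05
eef_pos: [477.9, 111.0, 151.8]
tcp_rot: [3.141, 0.0, -0.233]
ft_force: [-0.6, 0.4, -1.4]
opening: 0.136
grip_force: 30.0
```

```bash
python3 tilt.py; python3 go.py 479.4,109.8,24,-13.1
```

```text
blob [ 303   23   30  174 4339] [318. 109.]
blob [346 100  24  31 338] [357. 116.]
foot tool [ 97.8   0.7 -75.5] below horizontal deg -35.4
foot tool [119.9   0.6 -10.4] below horizontal deg -2.1
pose [477.9 111.  151.8] open 0.136 t 19.05
at [477.8 110.6 151.9] -13.6 open 0.137 F [ 0.8  0.5 -0.2] t 19.1 j [  5.  22. 112.  -0.  46. 109.]
479.4,109.8,24,-13.1 -> [  1.7   0.4 127.9  -0.5]
```

Request:
{"method": "arm_command", "body": {
  "targets": [
    [0, 0, 45, -0.4, 0],
    [0, 0, 85, -0.4, 0],
    [0, 0, 113, -0.4, 0],
    [0, 0, 127, -0.4, 0],
    [0, 0, 127, -0.4, 0]
  ]
}}

```text
t: 19.6
eef_pos: [477.2, 109.7, 23.2]
tcp_rot: [3.14, 0.003, -0.221]
ft_force: [-0.5, -0.4, -0.2]
opening: 0.136
grip_force: 30.0
```

Request:
{"method": "arm_command", "body": {
  "targets": [
    [6, 0, 0, 0, 0],
    [11, 0, 0, 0, 0],
    [15, 0, 0, 0, 0],
    [18, 0, 0, 0, 0],
    [20, 0, 0, 0, 0]
  ]
}}

```text
t: 20.1
eef_pos: [498.2, 105.5, 25.0]
tcp_rot: [-3.141, -0.001, -0.222]
ft_force: [-0.4, -0.3, -1.1]
opening: 0.138
grip_force: 30.0
```

Request:
{"method": "arm_command", "body": {
  "targets": [
    [1, 0, 0, 0, 0],
    [2, 0, 0, 0, 0],
    [3, 0, 0, 0, 0],
    [4, 0, 0, 0, 0],
    [4, 0, 0, 0, 0]
  ]
}}

```text
t: 20.6
eef_pos: [501.6, 104.7, 24.6]
tcp_rot: [3.141, 0.0, -0.222]
ft_force: [0.2, 1.2, 0.4]
opening: 0.138
grip_force: 30.0
```

Request:
{"method": "arm_command", "body": {
  "targets": [
    [1, 0, 0, 0, 0],
    [2, 0, 0, 0, 0],
    [3, 0, 0, 0, 0],
    [3, 0, 0, 0, 0]
  ]
}}

```text
t: 21.0
eef_pos: [501.7, 104.2, 23.9]
tcp_rot: [3.14, 0.006, -0.222]
ft_force: [-10.1, 2.4, 0.7]
opening: 0.137
grip_force: 30.2
```

Contact at 10 N, so I'll run the same arc as before.

Request:
{"method": "arm_command", "body": {
  "targets": [
    [0.5, 0, -8, 0, 0],
    [1, 0, -15, 0, 0],
    [2, 0, -22, 0, 0],
    [4.5, 0, -32, 0, 0],
    [7.5, 0, -41, 0, 0]
  ]
}}

```text
t: 21.5
eef_pos: [509.3, 102.6, 65.3]
tcp_rot: [3.14, 0.006, -0.222]
ft_force: [-8.3, 2.6, 1.1]
opening: 0.135
grip_force: 30.2
```

Request:
{"method": "arm_command", "body": {
  "targets": [
    [4.5, 0, -10, 0, 0],
    [9, 0, -19, 0, 0],
    [15, 0, -28, 0, 0],
    [21, 0, -36, 0, 0],
    [28, 0, -44, 0, 0]
  ]
}}

```text
t: 22.0
eef_pos: [538.3, 96.4, 109.8]
tcp_rot: [3.141, 0.002, -0.222]
ft_force: [-2.9, 1.9, 0.1]
opening: 0.138
grip_force: 30.0
```

```bash
python3 tilt.py
```

```text
blob [ 303  111   27   91 1580] [317. 158.]
blob [347 166  23  32 443] [358. 182.]
foot tool [  70.8    0.6 -102.9] below horizontal deg -53.8
foot tool [84.3  0.1 79.4] below horizontal deg 45.4
pose [538.3  96.4 109.8] open 0.138 t 22.0
```

Request:
{"method": "arm_command", "body": {
  "targets": [
    [8, 0, -7, 0, 0],
    [16, 0, -14, 0, 0],
    [25, 0, -20, 0, 0],
    [34, 0, -24, 0, 0],
    [43, 0, -28, 0, 0]
  ]
}}

```text
t: 22.55
eef_pos: [581.9, 86.5, 137.9]
tcp_rot: [3.142, -0.0, -0.222]
ft_force: [-1.1, 0.6, -1.2]
opening: 0.134
grip_force: 30.0
```

Request:
{"method": "arm_command", "body": {
  "targets": [
    [8, 0, -3, 0, 0],
    [16, 0, -6, 0, 0],
    [24, 0, -8, 0, 0],
    [30, 0, -9, 0, 0],
    [35, 0, -9, 0, 0]
  ]
}}

```text
t: 23.05
eef_pos: [615.7, 79.0, 146.6]
tcp_rot: [3.142, 0.0, -0.222]
ft_force: [-2.9, 1.1, 1.1]
opening: 0.135
grip_force: 30.0
```

Request:
{"method": "arm_command", "body": {
  "targets": [
    [0, 0, 0, 0, 0],
    [0, 0, -20, 0, 0],
    [0, 0, -40, 0, 0],
    [0, 0, -60, 0, 0],
    [0, 0, -68, 0, 0]
  ]
}}

```text
t: 23.55
eef_pos: [615.9, 79.0, 216.5]
tcp_rot: [-3.141, -0.003, -0.222]
ft_force: [-0.7, -0.4, -0.3]
opening: 0.134
grip_force: 30.0
```

Request:
{"method": "arm_command", "body": {
  "targets": [
    [0, 0, 0, 0, 0],
    [0, 0, 0, 0, 0]
  ]
}}

```text
t: 23.75
eef_pos: [614.9, 79.1, 213.8]
tcp_rot: [3.141, 0.001, -0.222]
ft_force: [0.0, 0.3, -0.0]
opening: 0.133
grip_force: 30.0
```

```bash
python3 foot.py; python3 hough.py; python3 go.py
```

```text
cx,cy 318.17071392585103 201.75853801179406 pose [614.9  79.1 213.8] yaw -12.7
blob x,y,w,h,A [311 198  16  25 297]
red rows from 158 cols 285 327
front rim of foot in tool [  1.2   1.  114. ] -> foot centre x ~ -6.8
expected radii 11.2 15.8
px 326.5 166.5 r 15.8 tool [ 31.4   9.7 133.6] world [643.2  62.7  80. ]
px 366.5 166.5 r 11.1 tool [ 31.4  52.6 133.6] world [633.7  20.8  80. ]
px 284.5 165.5 r 11.8 tool [ 32.5 -35.4 133.6] world [654.2 106.3  79.9]
px 524.5 151.5 r 15.2 tool [ 47.1 219.4 133.6] world [ 612.3 -145.4   80.1]
px 174.5 210.5 r 12.2 tool [ -17.4 -159.4  133.6] world [632.8 238.3  79.9]
px 453.5 83.5 r 13.0 tool [114.5 136.6 133.6] world [696.3 -79.5  79.9]
px 342.5 208.5 r 13.2 tool [-15.2  27.7 133.6] world [593.7  55.3  80. ]
px 497.5 149.5 r 13.8 tool [ 49.2 190.4 133.6] world [ 620.8 -117.6   80. ]
at [614.9  79.  213.5] -12.7 open 0.136 F [ 0.3  0.4 -0.5] t 23.85 j [  1.  28.  90.  -0.  62. 104.]
```

Request:
{"method": "arm_command", "body": {
  "targets": [
    [19, 26, 0, 0, 0],
    [38, 52, 0, 0, 0],
    [38, 52, 5, 0, 0],
    [38, 52, 10, 0, 0],
    [38, 52, 10, 0, 0]
  ]
}}

```text
t: 24.35
eef_pos: [640.1, 20.6, 203.2]
tcp_rot: [3.141, 0.002, -0.222]
ft_force: [-0.3, -0.6, -1.0]
opening: 0.133
grip_force: 30.0
```

Request:
{"method": "arm_command", "body": {
  "targets": [
    [0, 0, 0, 0, 0],
    [0, 0, 0, 0, 0]
  ]
}}

```text
t: 24.55
eef_pos: [640.7, 20.7, 204.8]
tcp_rot: [3.142, -0.0, -0.221]
ft_force: [0.0, 0.4, -0.6]
opening: 0.134
grip_force: 30.0
```

```bash
python3 foot.py; python3 hough.py | head -4;  python3 - <<'E'
from h import *
c,s=wrist(); cv2.imwrite("pics/c10.png",cv2.resize(cv2.cvtColor(c["frame"][140:260,240:420],cv2.COLOR_RGB2BGR),None,fx=4.4,fy=4.4,interpolation=cv2.INTER_CUBIC))
g=c["frame"].astype(int)
for v in range(176,212,3): print(v,[g[v,u].sum()//3 for u in range(296,342,3)])
E
```

```text
cx,cy 318.17071392585103 201.75853801179406 pose [640.7  20.7 204.8] yaw -12.7
blob x,y,w,h,A [310 196  18  28 365]
red rows from 228 cols 316 324
front rim of foot in tool [  3.3   1.  114. ] -> foot centre x ~ -4.7
expected radii 11.5 16.3
px 278.5 202.5 r 15.6 tool [ -6.2 -41.9 124.8] world [644.   62.8  80. ]
px 471.5 187.5 r 11.3 tool [ 10.  163.3 124.8] world [ 614.7 -141.    80. ]
px 242.5 89.5 r 17.2 tool [107.8 -73.3 124.8] world [762.1  68.4  80. ]
176 [np.int64(29), np.int64(25), np.int64(24), np.int64(23), np.int64(25), np.int64(24), np.int64(26), np.int64(27), np.int64(25), np.int64(25), np.int64(25), np.int64(26), np.int64(25), np.int64(25), np.int64(25), np.int64(111)]
179 [np.int64(67), np.int64(60), np.int64(41), np.int64(39), np.int64(39), np.int64(40), np.int64(50), np.int64(65), np.int64(65), np.int64(64), np.int64(65), np.int64(66), np.int64(65), np.int64(58), np.int64(57), np.int64(82)]
182 [np.int64(69), np.int64(69), np.int64(59), np.int64(40), np.int64(40), np.int64(40), np.int64(40), np.int64(53), np.int64(63), np.int64(64), np.int64(63), np.int64(64), np.in
[... 1423 characters left out ...]
107)]
203 [np.int64(58), np.int64(65), np.int64(64), np.int64(64), np.int64(42), np.int64(56), np.int64(94), np.int64(96), np.int64(97), np.int64(95), np.int64(56), np.int64(27), np.int64(58), np.int64(65), np.int64(65), np.int64(116)]
206 [np.int64(63), np.int64(66), np.int64(67), np.int64(65), np.int64(47), np.int64(67), np.int64(98), np.int64(100), np.int64(100), np.int64(98), np.int64(73), np.int64(31), np.int64(63), np.int64(68), np.int64(67), np.int64(115)]
209 [np.int64(69), np.int64(69), np.int64(70), np.int64(69), np.int64(58), np.int64(79), np.int64(99), np.int64(102), np.int64(102), np.int64(101), np.int64(82), np.int64(45), np.int64(69), np.int64(71), np.int64(71), np.int64(117)]
```

The foot (columns 310–327) sits over the right well (columns 308–331, centred near row 203). I'll lower it.

Request:
{"method": "arm_command", "body": {
  "targets": [
    [-1, 0.8, 5, 0, 0],
    [-1, 0.8, 12, 0, 0],
    [-1, 0.8, 19, 0, 0],
    [-1.3, 0.8, 26, 0, 0],
    [-1.6, 0.8, 33, 0, 0]
  ]
}}

```text
t: 25.2
eef_pos: [639.0, 19.5, 170.7]
tcp_rot: [3.141, 0.0, -0.222]
ft_force: [-0.4, -0.0, 0.2]
opening: 0.131
grip_force: 30.0
```

Request:
{"method": "arm_command", "body": {
  "targets": [
    [0, 0, 0, 0, 0]
  ]
}}

```text
t: 25.3
eef_pos: [638.6, 19.5, 170.3]
tcp_rot: [3.141, 0.002, -0.222]
ft_force: [0.4, -0.4, 0.0]
opening: 0.133
grip_force: 30.0
```

```bash
python3 foot.py; python3 go.py
```

```text
cx,cy 318.17071392585103 201.75853801179406 pose [638.6  19.5 170.3] yaw -12.7
blob x,y,w,h,A [310 197  19  26 382]
red rows from 221 cols 309 328
front rim of foot in tool [  2.3   1.6 114. ] -> foot centre x ~ -5.7
at [638.9  19.5 171. ] -12.7 open 0.13 F [ 0.5 -0.   0.5] t 25.35 j [-4. 32. 90. -0. 58. 99.]
```

Request:
{"method": "arm_command", "body": {
  "targets": [
    [-0.4, 0, 8, 0, 0],
    [-0.8, 0, 16, 0, 0],
    [-1.1, 0, 24, 0, 0],
    [-1.4, 0, 32, 0, 0],
    [-1.4, 0, 40, 0, 0]
  ]
}}

```text
t: 25.85
eef_pos: [637.6, 19.8, 130.8]
tcp_rot: [3.141, 0.0, -0.222]
ft_force: [1.2, 0.8, 0.1]
opening: 0.134
grip_force: 30.0
```

Request:
{"method": "arm_command", "body": {
  "targets": [
    [0, 0, 1.5, 0, 0],
    [0, 0, 3, 0, 0],
    [0, 0, 4.5, 0, 0],
    [0, 0, 4.5, 0, 0]
  ]
}}

```text
t: 26.25
eef_pos: [637.8, 19.8, 127.2]
tcp_rot: [3.142, -0.0, -0.222]
ft_force: [-1.1, 0.1, -0.4]
opening: 0.136
grip_force: 30.0
```

Request:
{"method": "arm_command", "body": {
  "targets": [
    [0, 0, 0, 0, 0.4],
    [0, 0, 0, 0, 0.4],
    [0, 0, 0, 0, 0.4],
    [0, 0, 0, 0, 0.4],
    [0, 0, 0, 0, 0.4]
  ]
}}

```text
t: 26.75
eef_pos: [637.8, 19.8, 127.2]
tcp_rot: [3.142, -0.0, -0.222]
ft_force: [-0.5, -0.9, -0.3]
opening: 0.395
grip_force: 0.0
```

Request:
{"method": "arm_command", "body": {
  "targets": [
    [0, 0, -15, 0, 0.4],
    [0, 0, -30, 0, 0.4],
    [0, 0, -60, 0, 0.4],
    [0, 0, -90, 0, 0.4],
    [0, 0, -90, 0, 0.4]
  ]
}}

```text
t: 27.25
eef_pos: [639.2, 19.8, 221.2]
tcp_rot: [-3.141, -0.006, -0.222]
ft_force: [-0.2, 0.2, -0.5]
opening: 0.398
grip_force: 0.0
```

```bash
python3 go.py 615,-100,217,30 615,-140,200,77; python3 - <<'E'
from h import *
c=env.read_camera("scene"); save("scene2",c)
f=c["frame"].astype(int); m=((f[:,:,0]>80)&(f[:,:,1]<50)&(f[:,:,2]<50)).astype(np.uint8)
nn,l,s,ce=cv2.connectedComponentsWithStats(m)
for k in range(1,nn):
    if s[k][4]>25: print(s[k],ce[k].round(1))
# heights along each well axis -> rows
W=np.linalg.inv(np.array(c["world_from_camera"])); fo=200/np.tan(np.radians(c["vertical_fov"]/2))
for n,x,y in(("left",653,106),("right",632.5,21)):
    for z in(145,101,80):
        p=W@[x,y,z,1]; print(n,z,(fo*p[:2]/p[2]+[c["cx"],c["cy"]]).round(1))
E
```

```text
at [639.2  19.8 221.2] -12.7 open 0.398 F [-0.2  0.2 -0.5] t 27.25 j [-4. 29. 87. -0. 64. 99.]
615,-100,217,30 -> [  2.8 122.2   4.2 -42.7]
615,-140,200,77 -> [-20.   34.6  17.  -47. ]
[231  81  11   7  40] [236.1  83.6]
[327 151   6  20  92] [330.  160.5]
[293 166   7  20  98] [296.2 175.3]
[328 173   5   7  29] [330.1 176.2]
[295 188   6   7  30] [297.6 191.3]
left 145 [297.8 168. ]
left 101 [298.7 183.9]
left 80 [299.1 191.1]
right 145 [331.1 153.2]
right 101 [330.8 169. ]
right 80 [330.7 176.1]
```

Both caps match the projections for pens standing on the well floors, with tops at rows 166 and 151. Now the glue stick.

Request:
{"method": "arm_command", "body": {
  "targets": [
    [3, 122, 0, -42.5, 0.4],
    [3, 122, 0, -42.5, 0.6],
    [3, 122, 0, -42.5, 0.6],
    [3, 122, 0, -42.5, 0.6],
    [3, 122, 0, -42.5, 0.6]
  ]
}}

```text
t: 27.8
eef_pos: [613.1, -100.9, 215.8]
tcp_rot: [-3.14, 0.001, 0.519]
ft_force: [0.5, -0.3, -0.5]
opening: 0.592
grip_force: 0.0
```

Request:
{"method": "arm_command", "body": {
  "targets": [
    [-30, 35, 10, -42.5, 0.6],
    [-30, 35, 10, -42.5, 0.6],
    [-30, 35, 10, -42.5, 0.6],
    [-30, 35, 10, -42.5, 0.6],
    [-30, 35, 10, -42.5, 0.6]
  ]
}}

```text
t: 28.3
eef_pos: [604.4, -145.0, 205.7]
tcp_rot: [-3.14, -0.0, 1.263]
ft_force: [-0.6, 0.2, -0.0]
opening: 0.599
grip_force: 0.0
```

Request:
{"method": "arm_command", "body": {
  "targets": [
    [-20, 0, 0, -4.5, 0.6],
    [-20, 0, 0, -4.5, 0.6],
    [-20, 0, 0, -4.5, 0.6]
  ]
}}

```text
t: 28.6
eef_pos: [598.4, -164.0, 206.2]
tcp_rot: [-3.14, -0.0, 1.332]
ft_force: [0.0, 0.4, -0.3]
opening: 0.598
grip_force: 0.0
```

```bash
python3 go.py 614,-140,200,77;python3 - <<'E'
from h import *
c,s=wrist("w7"); cv2.imwrite("pics/c11.png",cv2.cvtColor(c["frame"],cv2.COLOR_RGB2BGR))
W=np.linalg.inv(c["world_from_camera"]); f=200/np.tan(np.radians(c["vertical_fov"]/2))
for x,y,z in((614,-140,87),(614,-140,0)): p=W@[x,y,z,1]; print((f*p[:2]/p[2]+[c["cx"],c["cy"]]).round(0))
E
```

```text
at [ 598.4 -164.   206.2] 76.3 open 0.598 F [ 0.   0.4 -0.3] t 28.6 j [-21.  28.  91.   0.  61.  -8.]
614,-140,200,77 -> [27.   9.5  6.2 -0.7]
[327. 171.]
[325. 163.]
```

View pics/c11.png

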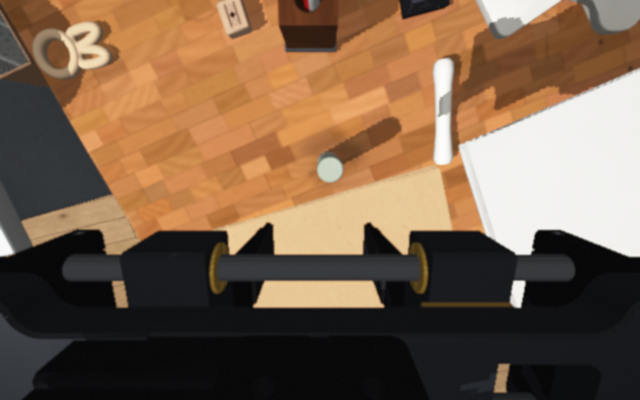

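The glue stick's top circle is at (330,169), clear of the board's edge. That was my tenth and last picture, so I'll use numbers only from here.

```bash
python3 - <<'E'
from h import *
c,s=wrist(); R=Rotation.from_euler("xyz",s["tcp_rot"]).as_matrix(); f=c["frame"].astype(int)
m=((f.max(2)-f.min(2)<45)&(f.min(2)>140)).astype(np.uint8); m[:145]=0;m[195:]=0;m[:,:300]=0;m[:,360:]=0
n,l,st,ce=cv2.connectedComponentsWithStats(m); k=1+np.argmax(st[1:,4]); print(st[k],ce[k])
p=onz(c,*ce[k],87); print(p.round(1),"tool",(R.T@(p-s["eef_pos"])).round(1), "diam px expected",282*27/(s["eef_pos"][2]-87+169.6)/0.98)
E
```

```text
[317 158  26  24 493] [329.32251521 169.46653144]
[ 616.6 -138.2   87. ] tool [ 29.   11.6 119.5] diam px expected 26.878151365657402
```

Request:
{"method": "arm_command", "body": {
  "targets": [
    [29, 11.6, 20, -0.5, 0.6],
    [29, 11.6, 60, -0.5, 0.6],
    [29, 11.6, 95, -0.5, 0.6],
    [29, 11.6, 120, -0.5, 0.6],
    [29, 11.6, 132, -0.5, 0.6]
  ]
}}

```text
t: 29.2
eef_pos: [616.0, -137.7, 72.7]
tcp_rot: [-3.138, -0.0, 1.344]
ft_force: [-0.5, -0.3, 0.1]
opening: 0.601
grip_force: 0.0
```

Request:
{"method": "arm_command", "body": {
  "targets": [
    [0, 0, 0, 0, 0.5],
    [0, 0, 0, 0, 0.4],
    [0, 0, 0, 0, 0],
    [0, 0, 0, 0, 0],
    [0, 0, 0, 0, 0]
  ]
}}

```text
t: 29.7
eef_pos: [617.2, -138.8, 76.2]
tcp_rot: [3.14, 0.0, 1.344]
ft_force: [-0.7, 1.2, 5.7]
opening: 0.276
grip_force: 30.0
```

Request:
{"method": "arm_command", "body": {
  "targets": [
    [0, 0, 0, 0, 0],
    [0, 0, 0, 0, 0],
    [0, 0, 0, 0, 0]
  ]
}}

```text
t: 30.0
eef_pos: [617.2, -138.7, 76.2]
tcp_rot: [3.14, 0.0, 1.344]
ft_force: [-1.2, 0.7, 5.6]
opening: 0.28
grip_force: 30.0
```

```bash
python3 go.py
```

```text
at [ 617.2 -138.7   76.2] 77.0 open 0.28 F [-1.2  0.7  5.6] t 30.0 j [-19.  38.  96.  -0.  47.  -6.]
```

Request:
{"method": "arm_command", "body": {
  "targets": [
    [0, 0, -10, 0, 0],
    [0, 0, -40, 0, 0],
    [0, 0, -80, 0, 0],
    [0, 0, -120, 0, 0],
    [0, 0, -160, 0, 0]
  ]
}}

```text
t: 30.5
eef_pos: [616.4, -138.5, 237.4]
tcp_rot: [3.141, 0.0, 1.344]
ft_force: [0.7, -0.1, -0.5]
opening: 0.278
grip_force: 30.0
```

Request:
{"method": "arm_command", "body": {
  "targets": [
    [0, 0, 0, 0, 0],
    [0, 0, 0, 0, 0]
  ]
}}

```text
t: 30.7
eef_pos: [616.7, -138.6, 236.1]
tcp_rot: [3.14, 0.0, 1.344]
ft_force: [0.1, 0.8, -0.6]
opening: 0.275
grip_force: 30.0
```

```bash
python3 go.py 643,63.2,236,77
```

```text
at [ 616.7 -138.6  236.1] 77.0 open 0.275 F [ 0.1  0.8 -0.6] t 30.7 j [-19.  28.  87.  -0.  66.  -6.]
643,63.2,236,77 -> [ 2.025e+02 -1.970e+01  1.000e-01  0.000e+00]
```

Request:
{"method": "arm_command", "body": {
  "targets": [
    [40, -4, 0, 0, 0],
    [90, -9, 0, 0, 0],
    [140, -14, 0, 0, 0],
    [180, -18, 0, 0, 0],
    [202.5, -19.7, 0, 0, 0]
  ]
}}

```text
t: 31.2
eef_pos: [642.4, 66.3, 233.4]
tcp_rot: [-3.139, 0.0, 1.346]
ft_force: [0.0, -1.8, -1.0]
opening: 0.279
grip_force: 30.0
```

Request:
{"method": "arm_command", "body": {
  "targets": [
    [0, 0, 0, 0, 0],
    [0, 0, 0, 0, 0]
  ]
}}

```text
t: 31.4
eef_pos: [642.6, 63.2, 233.7]
tcp_rot: [-3.139, 0.001, 1.345]
ft_force: [-0.3, -1.0, -0.1]
opening: 0.279
grip_force: 30.0
```

```bash
python3 go.py 643,63.2,236,77; python3 - <<'E'
from h import *
c,s=wrist("w8"); f=c["frame"].astype(int); H=np.array(c["hand_eye"])
for v in range(165,236,5): print(v,["%d,%d,%d"%tuple(f[v,u]) for u in range(290,350,6)])
# where the foot's front rim should be if upright
fo=200/np.tan(np.radians(c["vertical_fov"]/2)); I=np.linalg.inv(H)
for p in((13.5,0,76),(0,13.5,76),(0,-13.5,76),(13.5,0,0)): q=I@[*p,1]; print(p,(fo*q[:2]/q[2]+[c["cx"],c["cy"]]).round(1))
E
python3 hough.py
```

```text
at [642.6  63.2 233.7] 77.1 open 0.279 F [-0.3 -1.  -0.1] t 31.4 j [-0. 29. 85. -0. 66. 13.]
643,63.2,236,77 -> [ 0.1  0.4 -2.3  0.1]
165 ['214,143,78', '138,81,45', '105,57,32', '106,59,32', '108,59,35', '94,51,31', '96,53,31', '108,59,34', '103,58,32', '112,68,39']
170 ['213,142,78', '140,83,46', '107,58,33', '107,60,33', '108,58,33', '99,54,32', '93,53,31', '107,59,34', '105,58,33', '116,71,41']
175 ['200,131,74', '136,80,47', '108,60,35', '107,58,33', '93,53,30', '85,48,28', '92,51,29', '107,59,34', '105,59,33', '120,74,42']
180 ['199,129,77', '137,82,47', '108,61,34', '75,41,23', '69,40,23', '65,37,21', '63,36,22', '105,58,32', '105,59,35', '120,73,40']
185 ['198,128,76', '137,81,46', '108,61,34', '49,28,16', '71,41,24', '66,38,23', '63,35,20', '61,35,20', '106,58,34', '118,72,40']
190 ['198,129,76', '144,86,49', '104,59,33', '35,20,11', '65,37,22', '65,36,21', '52,30,17', '52,29,17', '106,60,34', '116,70,40']
195 ['219,147,86', '149,90,51', '109,61,34', '40,30,23', '81,84,77', '79,82,75', '47,41,34', '68,37,22', '107,60,33', '119,73,42']
200 ['219,148,88', '151,91,52', '111,61,
[... 1352 characters left out ...]
ol [ 18.8 183.9 154.1] world [825.8  39.3  79.7]
px 507.5 80.5 r 9.4 tool [119.8 202.7 154.1] world [866.8 133.5  79.6]
px 405.5 186.5 r 16.4 tool [  4.8 101.9 154.1] world [742.8  44.2  79.8]
px 547.5 133.5 r 11.1 tool [ 64.7 255.9 154.1] world [906.3  67.8  79.5]
px 421.5 107.5 r 14.0 tool [ 92.4 113.1 154.1] world [773.4 127.   79.7]
px 547.5 164.5 r 11.8 tool [ 30.2 262.4 154.1] world [904.9  32.8  79.5]
px 545.5 98.5 r 14.1 tool [101.6 246.7 154.1] world [905.6 105.9  79.5]
px 541.5 73.5 r 16.4 tool [126.7 237.7 154.1] world [902.6 132.4  79.5]
px 317.5 214.5 r 16.4 tool [-29.   -0.7 154.1] world [635.2  34.2  80. ]
px 260.5 205.5 r 9.4 tool [-17.9 -68.1 154.1] world [572.   60.3  80.1]
```

Upright and centred to about 1 mm. I'll lower it with force checks.

Request:
{"method": "arm_command", "body": {
  "targets": [
    [1.3, 0.6, 25, 0, 0],
    [1.3, 0.6, 45, 0, 0],
    [1.3, 0.6, 65, 0, 0],
    [1.3, 0.6, 80, 0, 0],
    [1.3, 0.6, 90, 0, 0]
  ]
}}

```text
t: 32.0
eef_pos: [643.6, 62.9, 143.8]
tcp_rot: [-3.14, 0.001, 1.342]
ft_force: [1.0, -0.3, -0.2]
opening: 0.278
grip_force: 30.0
```

Request:
{"method": "arm_command", "body": {
  "targets": [
    [0, 0, 6, 0, 0],
    [0, 0, 12, 0, 0],
    [0, 0, 18, 0, 0],
    [0, 0, 22, 0, 0],
    [0, 0, 26, 0, 0]
  ]
}}

```text
t: 32.5
eef_pos: [644.1, 64.3, 119.1]
tcp_rot: [3.141, 0.0, 1.344]
ft_force: [0.2, -0.9, 0.4]
opening: 0.277
grip_force: 30.0
```

Request:
{"method": "arm_command", "body": {
  "targets": [
    [0, 0, 7, 0, 0],
    [0, 0, 14, 0, 0],
    [0, 0, 20, 0, 0],
    [0, 0, 25, 0, 0],
    [0, 0, 29, 0, 0]
  ]
}}

```text
t: 33.0
eef_pos: [643.9, 64.3, 89.5]
tcp_rot: [-3.141, 0.0, 1.344]
ft_force: [0.1, 0.2, -0.1]
opening: 0.277
grip_force: 30.0
```

Request:
{"method": "arm_command", "body": {
  "targets": [
    [0, 0, 1, 0, 0],
    [0, 0, 2, 0, 0],
    [0, 0, 2, 0, 0]
  ]
}}

```text
t: 33.3
eef_pos: [644.0, 64.3, 88.2]
tcp_rot: [3.141, 0.0, 1.344]
ft_force: [0.4, -0.9, 0.4]
opening: 0.278
grip_force: 30.0
```

Request:
{"method": "arm_command", "body": {
  "targets": [
    [0, 0, 0, 0, 0.5],
    [0, 0, 0, 0, 0.5],
    [0, 0, 0, 0, 0.5],
    [0, 0, 0, 0, 0.5],
    [0, 0, 0, 0, 0.5]
  ]
}}

```text
t: 33.8
eef_pos: [644.0, 64.3, 88.2]
tcp_rot: [3.141, 0.0, 1.344]
ft_force: [0.2, -0.4, 0.8]
opening: 0.497
grip_force: 0.0
```

Request:
{"method": "arm_command", "body": {
  "targets": [
    [0, 0, -15, 0, 0.5],
    [0, 0, -45, 0, 0.5],
    [0, 0, -90, 0, 0.5],
    [0, 0, -130, 0, 0.5],
    [0, 0, -150, 0, 0.5]
  ]
}}

```text
t: 34.3
eef_pos: [644.7, 64.4, 243.3]
tcp_rot: [3.136, -0.001, 1.344]
ft_force: [0.0, 0.4, -0.8]
opening: 0.502
grip_force: 0.0
```

Request:
{"method": "arm_command", "body": {
  "targets": [
    [-40, 0, 0, 0, 0.5],
    [-80, 0, 0, 0, 0.5],
    [-120, 0, 0, 0, 0.5],
    [-160, 0, 0, 0, 0.5],
    [-160, 0, 0, 0, 0.5]
  ]
}}

```text
t: 34.8
eef_pos: [607.2, -95.5, 239.4]
tcp_rot: [3.14, 0.001, 1.34]
ft_force: [0.1, 1.4, 0.1]
opening: 0.497
grip_force: 0.0
```

```bash
python3 go.py; python3 - <<'E'
from h import *
c=env.read_camera("scene"); save("scene3",c); c0=dict(np.load("scene0.npz"))
f=c["frame"].astype(int); W=np.linalg.inv(np.array(c["world_from_camera"])); fo=200/np.tan(np.radians(c["vertical_fov"]/2))
pj=lambda x,y,z:(lambda p:(fo*p[:2]/p[2]+[c["cx"],c["cy"]]).round(1))(W@[x,y,z,1])
m=((f[:,:,0]>80)&(f[:,:,1]<50)&(f[:,:,2]<50)).astype(np.uint8); n,l,s,ce=cv2.connectedComponentsWithStats(m)
for k in range(1,n):
    if s[k][4]>25: print("red",s[k],ce[k].round(1))
print("glue top at 97, mouth 80:",pj(643,64,97),pj(643,64,80),"foot rims")
m=((f.max(2)-f.min(2)<40)&(f.min(2)>90)).astype(np.uint8); m[:150]=0;m[200:]=0;m[:,:300]=0;m[:,:300]=0;m[:,330:]=0; n,l,s,ce=cv2.connectedComponentsWithStats(m)
for k in range(1,n):
    if s[k][4]>15: print("pale",s[k],ce[k].round(1))
t=env.read_camera("top"); save("top3",t); t0=np.load("top0.npz")["frame"].astype(int); d=(np.abs(t["frame"].astype(int)-t0).max(2)>60).astype(np.uint8)
n,l,s,ce=cv2.connectedComponentsWithStats(cv2.morphologyEx(d,cv2.MORPH_OPEN,np.ones((3,3))))
for k in range(1,n):
    if s[k][4]>15: print("changed top",s[k])
E
```

```text
at [607.2 -95.5 239.4] 76.8 open 0.497 F [0.1 1.4 0.1] t 34.8 j [-15.  26.  89.  -0.  65.  -2.]
red [231  81  11   7  40] [236.1  83.6]
red [327 151   6  20  92] [329.8 160.6]
red [293 166   7  20  97] [296.3 175.3]
red [328 173   5   7  28] [330.1 176.1]
red [295 188   6   7  29] [297.7 191.3]
glue top at 97, mouth 80: [314.9 177.7] [315.  183.5] foot rims
pale [305 150  25  13 140] [315.1 154.9]
pale [309 174  11  14 117] [314.7 180.2]
changed top [304   0   8  13  75]
changed top [224  17   5   8  36]
changed top [314  17  11  26 178]
changed top [249  18  17  26 236]
changed top [340  25   5   9  38]
changed top [209  33   8   7  43]
changed top [258  34  20  30 312]
changed top [  223    44   345   356 64787]
changed top [280  66  13  17 138]
changed top [258  75  27  18 256]
changed top [200  85   4   5  18]
changed top [184  87  11   8  88]
changed top [204  87  15  14 139]
changed top [175  92   8   6  33]
changed top [181  99  29  20 250]
changed top [241 138   7  11  56]
changed top [196 143  10  12  74]
changed top [227 159   4   5  19]
changed top [389 158   8   8  57]
changed top [231 164  14  17 182]
changed top [287 166   8  13  64]
changed top [304 173  12  14 143]
changed top [327 174   7  13  79]
changed top [212 184   5   6  27]
changed top [193 188  23  39 387]
changed top [213 192  24  36 576]
changed top [236 222   6   7  24]
changed top [210 227  19  27 237]
changed top [230 229  27  33 568]
changed top [195 233   4   6  19]
changed top [209 233   5   4  18]
changed top [196 240  18  64 613]
changed top [211 248   7   6  32]
changed top [200 306   8  13  72]
changed top [202 319  19  35 450]
changed top [245 325   4   4  16]
changed top [222 331  20  22 303]
changed top [243 331   6   7  33]
changed top [246 340   4   5  16]
changed top [292 388   7  12  68]
```

```bash
python3 -c "
from cell import env; print(env.job_done())"
```

```text
the job is handed in; nothing more can be done
None
```

I handed the job in at about 35 s: both markers stand cap up in the outer wells and the glue stick stands in the middle one. The scene camera measurements put all three right down in their wells, and the arm touched nothing else that I could tell.

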